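File a spare wiper refill in the tilt-out bin

ROBOT

A 7-joint arm with a two-finger parallel gripper is mounted at the origin on the work surface. World frame = base frame: x ahead of the robot, y to its left, z up, the work surface at z = 0. Lengths are in m, angles in rad, forces in N, time in s.
With the tool pointing down it reaches from about 0.425 to 0.875 m from the base axis. Payload 4.7 kg.
Tool frame: the origin (TCP) lies on the centre line of the jaws, within the pads' length; the fingertips stand 19 mm ahead of it and the grasp point (between the pads) is the TCP; x points along the fingers, z is the direction in which the jaws open and shut, and the axes are right-handed (so a half turn about x gives the same grasp; the last joint's range is limited). The gripper opens to 87 mm and grips with 3 to 60 N. Pads are 19 mm wide; open, the fingers measure 117 mm over their backs; the gripper's body (75 mm by 190 mm) begins 51 mm behind the grasp point.
Start: joints at [1.163, 0.321, -0.07, 1.45, 0.023, 1.371, -0.057], TCP at [0.266, -0.593, 0.242] pointing down, gripper open.
Joint ranges: [-2.86, 2.86], [-0.3, 2.09], [-1.38, 1.24], [0.06, 2.45], [-1.56, 4.7], [0.09, 2.05], [-2.69, 2.69]. Speed limits (rad/s): [2.57, 2.57, 3.14, 3.14, 3.14, 3.14, 3.14].

INTERFACE

Orientations are given as a rotation vector (axis times angle).
In Python, from bench import get_state, get_image, camera_info, close_job gives the robot as it stands.
- The arm moves only by the tool jog_arm, never from a script. Its argument "targets" is a list of rows, each a list of 7 numbers: the turn, a rotation vector about the tool's x, y, z in degrees, then the shift along the tool's x, y, z in cm, then the finger opening in cm, from 0 to 8.7. In form: [[wx, wy, wz, tx, ty, tz, jaw], ...]. A call has 1 to 10 rows; each row shifts and turns the commanded pose from where the row before left it, along the tool's axes as they then stand; what a row does not reach is not made up. A row lasts 1/8 s, in which the tool goes at most 62.5 mm and 10.7 degrees, less where a joint would pass 70% of its speed; a pose out of reach is approached as far as the arm can. A call is refused whole if a number of a shift passes 6.25 or a number of a turn 10.7, either way. A call with a gripper value outside its range is refused whole. The fingers move at their own pace and stop on an object; "squeeze" is the grip in N (left out, the last holds). Time passes only in rows, so rows that do not move let the fingers close. It gives the time, the measured TCP pose, the force and the opening at its end, in the units of the state.
- get_state(): the state, without advancing time (a new reading comes with each control period).
- get_image(name): name is "scene" or "top" or "wrist"; returns (picture, depth): 400x640x3 uint8, red, green, blue; 400x640 float32, m along the optical axis (not along the pixel's ray), 0 where there is no reading.
- camera_info(name): a dict with "intrinsics" (3x3 intrinsics, pixels), "world_from_camera" (4x4, takes a point from camera to world coordinates); the wrist camera has in their place "mount" (4x4, takes a point from camera to tool coordinates, whose origin is the TCP and whose axes are the tool frame's). Camera axes: x right, y up, looking along -z (the intrinsics and any distortion apply to the point x, -y, -z); pixel columns grow to the right and rows downward; lengths in m; the calibration is good to about 2 mm. A picture is of the moment at which its call begins: read the wrist's pose just before it. camera_info takes no time and is no camera call.
- close_job(): hands the job in, once; it reports no verdict.
The state is a dict: "time": time; "joint_positions": joint angles; "qd": joint speeds; "joint_torque": joint torques, N m; "position": TCP position; "tool_rot": TCP orientation; "ft_force": force on the tool from outside, world axes, zero at the start; "torque": the same for the moment, N m; "grip_width": opening from 0.0 (shut) to 1.0 (fully open).
Only numpy, scipy, OpenCV 4.12 (cv2) and the standard library are available. Lean on these libraries where they do the work, as an engineer would, in place of code of your own. Each camera call takes 0.05 s, during which the arm holds its last target.

TASK

Put the loose wiper refill back in stock: tilt the orange bin well out, slide the blue sleeve on its long edge fully home into the empty front slot without dropping it, let go, then tilt the bin fully shut. Leave the other things on the bench where they are.

Things in the scene. Friction and masses are not known exactly. Their poses are not given: they have to be found in the camera images.
- bin (a joint): Angle (rad) the orange tilt-out bin is turned out, about a level hinge along the lower edge of its front wall: 0 fully shut, when its front wall leans back 0.30 rad from upright, flush with the unit's sloping front; growing as its top comes out towards the robot; stop at 0.68, when the wall leans out 0.38 rad. Stiff hinge: it stays where it is left, takes 3 to 8 N at the handle to move.
- bin_unit: Grey box fixed to the bench that the bin tilts out of: 262 mm wide (y), 148 mm deep, 137 mm high, roof over its rear 108 mm, front open and sloping back. Origin on the bench under the middle of the bin's hinge line, which is 10 mm up and runs along y at the foot of the unit's front; x points into the unit, away from the robot. Its place and yaw vary.
- bin_handle (a point): Middle of the bin's handle bar, 12 mm diameter, parallel to the hinge (y), clear for fingers over 90 mm between its stand-offs; axis 36 mm before the front wall, 30 mm free behind it. Axes turn with the bin: x square to its front wall, to the rear; z up the wall, whose top edge is 13 mm higher than this point. The hinge line is 36 mm along +x and 108 mm along -z from here.
- bin_slot (a point): Where the sleeve's centre lies when fully home in the empty front slot; 32 mm behind (x) and 42 mm up (z) from the hinge line in the bin's axes, which turn with it: x to its rear, y along slot and hinge, z up its front wall and straight out of the slot. Slot 22 mm wide, 232 mm long, seat 22 mm below this point. The roof is in the way when the bin is shut; at the 0.68 stop it is clear.
- slot_mouth (a point): Mouth of the front slot, at the tops of its ribs, 11 mm along z above bin_slot (same axes). Ribs stand only in the outer 16 mm at either end and have sloping lead-ins; the middle 200 mm is open for fingers. The bin's front wall is 28 mm in front and stands 68 mm above this point; the next slot, holding a like sleeve 11 mm higher, is 36 mm behind.
- sleeve_center (a point): Centre of the loose wiper refill's rigid sleeve, 22 mm above the bench as it stands on its long edge. Blue flat box 12 mm thick, 44 mm tall, 220 mm long over two white end caps (12 mm long, 18 mm thick), 0.07 kg about. Axes: y along its length, x across its thickness, z up. Either end may go first, it is the same both ways round. Stands left or right in front of the robot.
- sleeve: The same loose sleeve; origin in the middle of its lower long edge.
- hammer: Small steel hammer lying flat, 240 mm long, origin on the bench under its middle, x along its length. Leave alone.
- tire_gauge: Chrome dial tire gauge lying flat, dial 48 mm across, 110 mm long stem along +x, origin under the dial. Leave alone.
- clip_jar: Glass jar of nylon clips with steel lid, 72 mm across, 98 mm high, origin under its centre. Leave alone.
- drip_tray: Black plastic drip tray 260 x 190 x 28 mm, origin under its centre. Leave alone.
- spray_can: Blue spray can, 58 mm across, 170 mm high, origin under its centre. Leave alone.
- tape_roll: Yellow roll of tape lying flat, 96 mm across, 24 mm high, origin under its centre. Leave alone.
Things that resemble listed ones, but are neither listed nor needed, are in the scene too. What is shaped like the sleeve but pink or yellow is not meant.

How it is judged:
By the outcome, as a careful person would: the job done as asked, in the order asked, and still so for the second after the job is handed in, with the robot touching nothing.
It also fails if it takes over 67 s, if anything falls off the work surface, if the arm or the gripper's body presses on something with over 40 N, if the wrist force passes 120 N, or if a joint passes its speed limit or range.

## Working session

There is one attempt and no reset: what is moved stays moved. The work goes in short steps, Python scripts to look and compute and a tool call to move; the robot and the scene stay as the last step left them, time stands still between calls to the robot, and variables do not carry over. Pictures are saved under pics/ and viewed, and the job is handed in when it is done.

Besides the shell and the picture viewer there is one more tool, called after ">>>" as name(argument=value, ...) on one line, values as JSON. jog_arm: Moves the arm, as the interface text tells. Its arguments: {"type":"object","properties":{"targets":{"type":"array"},"squeeze":{"type":"number"}},"required":["targets"]}

```bash
mkdir -p pics; ls; python3 - <<'E'
from bench import *
import cv2,numpy as np
print(get_state())
for n in ["scene","top","wrist"]:
    im,d=get_image(n); cv2.imwrite(f"pics/a_{n}.png",im[:,:,::-1]); np.savez(f"pics/a_{n}.npz",im=im,d=d)
    print(n,camera_info(n))
E
```

```text
pics
{'time': 0.0, 'joint_positions': array([ 1.1631168 ,  0.32178873, -0.07007272,  1.45166955,  0.02259896,
        1.37079739, -0.05689011]), 'qd': array([ 0.00039538, -0.00133745,  0.00082882,  0.00070482, -0.00042911,
       -0.00039536, -0.00011127]), 'joint_torque': array([-4.88238254e-05, -4.91290891e+01, -4.04072385e-01, -3.12536001e+01,
       -6.38788892e-02,  4.36902547e-02,  1.64138864e-04]), 'position': array([ 0.26583845, -0.59258733,  0.24048637]), 'tool_rot': array([ 0.89410936,  1.38138584, -0.89257565]), 'ft_force': array([ 0.32633293, -0.27204445,  0.58922372]), 'torque': array([ 0.02878231,  0.06123565, -0.01754561]), 'grip_width': 0.9991442506943137}
scene {'intrinsics': array([[484.97688066,   0.        , 318.76057487],
       [  0.        , 484.97688066, 199.86257257],
       [  0.        ,   0.        ,   1.        ]]), 'world_from_camera': array([[-0.50284828, -0.68896553,  0.52198669,  1.35910441],
       [ 0.86433188, -0.4067951 ,  0.29571633,  0.47580693],
       [ 0.00860327,  0.59987019,  0.80005109,  1.43142755],
       [ 0.        ,  0.        ,  0.  
[... 387 characters left out ...]
,
       [ 5.18879749e-03,  1.97841576e-01,  9.80220275e-01,
         1.56987936e+00],
       [ 0.00000000e+00,  0.00000000e+00,  0.00000000e+00,
         1.00000000e+00]])}
wrist {'intrinsics': array([[340.87736733,   0.        , 315.30183205],
       [  0.        , 340.87736733, 205.06158808],
       [  0.        ,   0.        ,   1.        ]]), 'mount': array([[-2.52425517e-05,  2.55870006e-01, -9.66711197e-01,
        -1.42219823e-01],
       [-5.19105606e-04,  9.66711064e-01,  2.55869984e-01,
         7.04613458e-02],
       [ 9.99999865e-01,  5.08284013e-04,  1.08421300e-04,
        -3.40978442e-04],
       [ 0.00000000e+00,  0.00000000e+00,  0.00000000e+00,
         1.00000000e+00]])}
```

View pics/a_top.png

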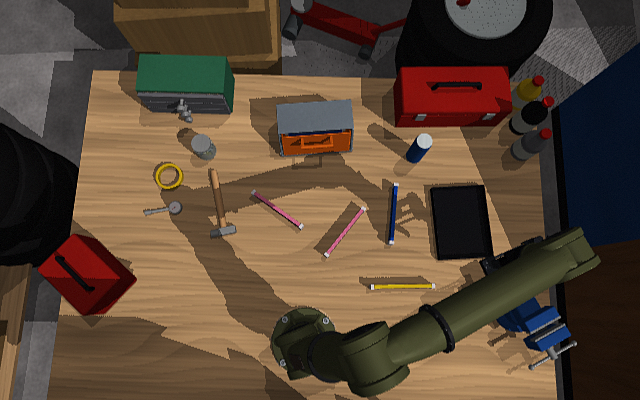

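View pics/a_scene.png

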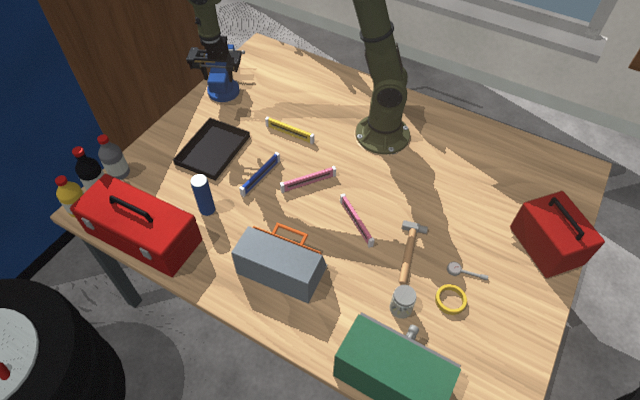

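The top view shows four sleeve-shaped things: blue (393,213), pink (277,210), pink (344,232) and yellow (402,286). There is also a blue spray can at (418,148). I choose the blue one at (393,213). The bin is at (316,138). Next I'll check a close crop and measure.

```bash
cat > h.py <<'E'
import numpy as np,cv2
from bench import *
from scipy.spatial.transform import Rotation as R
def cloud(n,d,ci,pose=None):
    K=ci["intrinsics"]; v,u=np.mgrid[0:400,0:640]
    P=np.stack([(u-K[0,2])/K[0,0]*d,-(v-K[1,2])/K[1,1]*d,-d],-1)
    if n=="wrist":
        T=ci["mount"]; W=np.eye(4); W[:3,:3]=R.from_rotvec(pose["tool_rot"]).as_matrix(); W[:3,3]=pose["position"]; T=W@T
    else: T=ci["world_from_camera"]
    return P@T[:3,:3].T+T[:3,3]
E
python3 - <<'E'
from h import *
for n in ["top","scene"]:
    f=np.load(f"pics/a_{n}.npz");im=f["im"];P=cloud(n,f["d"],camera_info(n)); hsv=cv2.cvtColor(im,cv2.COLOR_RGB2HSV)
    m=(f["d"]>0)
    bl=m&(hsv[...,0]>105)&(hsv[...,0]<128)&(hsv[...,1]>120)
    sel=np.zeros_like(m)
    if n=="top": sel[175:250,380:405]=1
    else: sel[148:198,235:285]=1
    wh=m&(hsv[...,1]<60)&(hsv[...,2]>120)&sel
    top=P[...,2]>0.0
    q=P[bl&sel]; print(n,"blue",len(q),q[:,2].min(),q[:,2].max(),)
    t=q[q[:,2]>0.036]; 
    print("topblue",len(t),t.mean(0)); 
    r=cv2.minAreaRect((t[:,:2]*1000).astype(np.float32)); print(r)
    c=t[:,:2]-t[:,:2].mean(0); w,V=np.linalg.eigh(c.T@c); print("dir",V[:,1],np.degrees(np.arctan2(V[1,1],V[0,1])))
    w_=P[wh]; print("white",w_[w_[:,2]>.03].round(3)[:40:4])
    # bin unit
    orr=m&(hsv[...,0]>5)&(hsv[...,0]<14)&(hsv[...,1]>190)
    sl=np.zeros_like(m)
    if n=="top": sl[95:165,270:360]=1
    else: sl[215:305,225:335]=1
    q=P[orr&sl]; print("orange",len(q),q.min(0),q.max(0))
    roof=P[sl&m&(abs(P[...,2]-.137)<.006)&(hsv[...,1]<80)]; print("roof",len(roof),roof.mean(0)); r=cv2.minAreaRect((roof[:,:2]*1000).astype(np.float32)); print(r,cv2.boxPoints(r))
    if n=="top":
        cv2.imwrite("pics/b1.png",cv2.resize(im[80:260,260:500,::-1],None,fx=3.3,fy=3.3,interpolation=2))
    else: cv2.imwrite("pics/b2.png",cv2.resize(im[140:310,180:400,::-1],None,fx=3.5,fy=3.5,interpolation=2))
E
```

```text
top blue 238 0.0021766993438256943 0.052617913255777804
topblue 197 [ 0.44195984 -0.29787523  0.04343912]
((444.2053527832031, -298.314697265625), (12.533483505249023, 192.7487335205078), 84.93958282470703)
dir [-0.99655889  0.08288771] 175.24542917090733
white [[ 0.55  -0.3    0.048]
 [ 0.547 -0.301  0.043]
 [ 0.545 -0.314  0.053]
 [ 0.545 -0.313  0.037]
 [ 0.343 -0.286  0.044]
 [ 0.34  -0.283  0.043]
 [ 0.34  -0.296  0.042]
 [ 0.337 -0.293  0.041]]
orange 1262 [ 0.64019283 -0.14018781  0.01107134] [0.75625185 0.10155806 0.13765037]
roof 2073 [ 0.75598708 -0.01238071  0.13671684]
((756.9833374023438, -12.418960571289062), (110.87052154541016, 261.7205505371094), 5.923990249633789) [[ 688.33813  112.02106]
 [ 715.3501  -148.30182]
 [ 825.62854 -136.85898]
 [ 798.6166   123.4639 ]]
scene blue 126 0.004471354261137428 0.051716588400513075
topblue 106 [ 0.45393763 -0.29751805  0.04383502]
((445.0390930175781, -296.91876220703125), (15.20341968536377, 188.13467407226562), 85.46248626708984)
dir [-0.99675013  0.08055544] 175.3795066138235
white [[ 0.343 -0.297  0.047]
 [ 0.347 -0.293  0.048]
 [ 0.345 -0.291  0.042]
 [ 0.359 -0.295  0.046]
 [ 0.364 -0.296  0.045]
 [ 0.393 -0.295  0.05 ]
 [ 0.408 -0.304  0.037]
 [ 0.454 -0.304  0.043]
 [ 0.488 -0.313  0.038]
 [ 0.513 -0.313  0.041]]
orange 1 [ 0.70088162 -0.13036092  0.111689  ] [ 0.70088162 -0.13036092  0.111689  ]
roof 2536 [ 0.76101415 -0.00904655  0.13752251]
((759.8682250976562, -12.746551513671875), (112.87225341796875, 264.09503173828125), 5.525780200958252) [[ 690.979     113.25289 ]
 [ 716.40967  -149.61487 ]
 [ 828.75745  -138.746   ]
 [ 803.3268    124.121765]]
```

```bash
ls pics
```

```text
a_scene.npz
a_scene.png
a_top.npz
a_top.png
a_wrist.npz
a_wrist.png
b1.png
b2.png
```

View pics/b1.png

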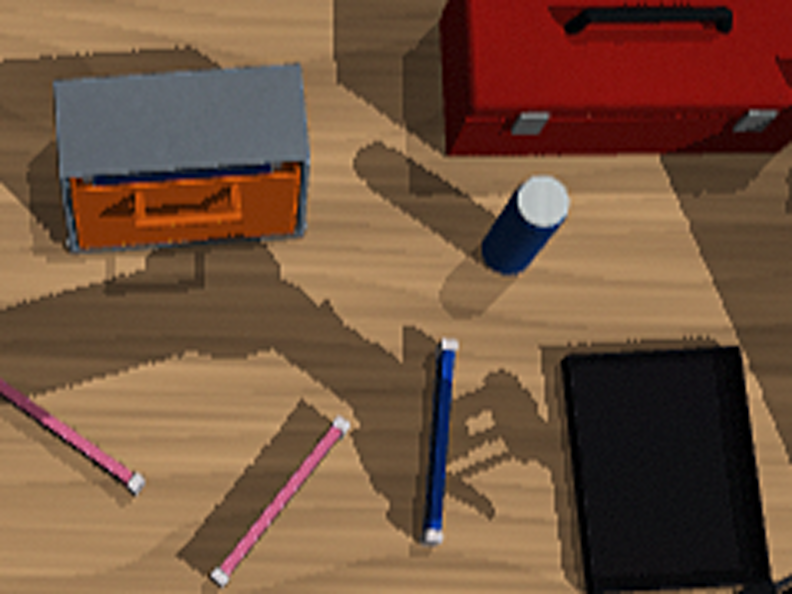

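View pics/b2.png

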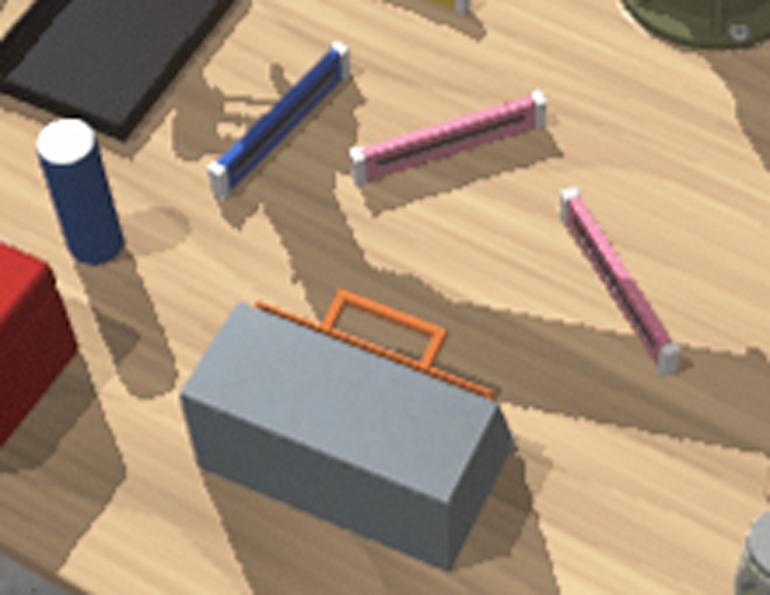

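```bash
python3 - <<'E'
from h import *
s=get_state();M=R.from_rotvec(s["tool_rot"]).as_matrix();print(M.round(3),s["time"],s["position"])
E
```

```text
[[-0.001  0.912  0.409]
 [ 0.001  0.409 -0.912]
 [-1.    -0.    -0.001]] 0.15 [ 0.26591658 -0.59268041  0.24072413]
```

View pics/a_wrist.png

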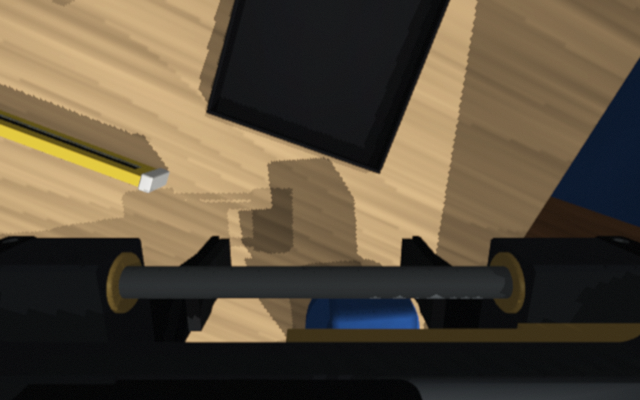

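The wrist view shows that the jaws open along the wide side of the gripper body. The drip tray and the end of the yellow sleeve are also visible. The arm first goes to a hover above the bin handle.

>>> jog_arm(targets=[[-10.2,0,0,-0.6,0,0,8.7],[-10.2,0,0,-0.6,0,0,8.7],[-10.2,0,0,-0.6,0,0,8.7],[-10.2,0,0,-0.6,0,0,8.7],[-10.2,0,0,-0.6,0,0,8.7],[-10.2,0,0,-0.6,0,0,8.7],[-10.2,0,0,-0.6,0,0,8.7],[0,0,0,0,0,0,8.7]])

```text
time: 1.15
position: [0.2661, -0.5932, 0.2837]
tool_rot: [-0.075, 1.569, 0.075]
ft_force: [0.3, 0.2, -0.9]
grip_width: 0.999
```

>>> jog_arm(targets=[[0,0,0,0,3.8,3,8.7],[0,0,0,0,3.8,3,8.7],[0,0,0,0,3.8,3,8.7],[0,0,0,0,3.8,3,8.7],[0,0,0,0,3.8,3,8.7],[0,0,0,0,3.8,3,8.7],[0,0,0,0,3.8,3,8.7],[0,0,0,0,3.8,3,8.7],[0,0,0,0,3.8,3,8.7],[0,0,0,0,3.8,3,8.7]])

```text
time: 2.4
position: [0.5283, -0.1844, 0.2832]
tool_rot: [-0.073, 1.57, 0.073]
ft_force: [-0.3, 0.2, 0.0]
grip_width: 0.997
```

>>> jog_arm(targets=[[0,0,0,0,3.8,3,8.7],[0,0,0,0,3.8,3,8.7],[0,0,0,0,3.8,1.5,8.7],[0,0,0,0,3.4,0,8.7],[0,0,0,0,0,0,8.7],[0,0,0,0,0,0,8.7]])

```text
time: 3.15
position: [0.588, -0.0324, 0.2832]
tool_rot: [-0.075, 1.57, 0.073]
ft_force: [0.6, 0.6, 0.4]
grip_width: 1.001
```

```bash
python3 - <<'E'
from h import *
s=get_state();M=R.from_rotvec(s["tool_rot"]).as_matrix();print(M.round(3),s["time"],s["position"],s["joint_positions"].round(2))
im,d=get_image("wrist"); cv2.imwrite("pics/c_w.png",im[:,:,::-1]); np.savez("pics/c.npz",im=im,d=d,p=s["position"],r=s["tool_rot"])
im,d=get_image("top"); np.savez("pics/ct.npz",im=im,d=d)
E
```

```text
[[-0.001 -0.094  0.996]
 [-0.001  0.996  0.094]
 [-1.    -0.001 -0.001]] 3.15 [ 0.58795701 -0.03237861  0.28317125] [ 0.58  0.23 -0.67  1.53  0.15  1.43 -0.  ]
```

View pics/c_w.png

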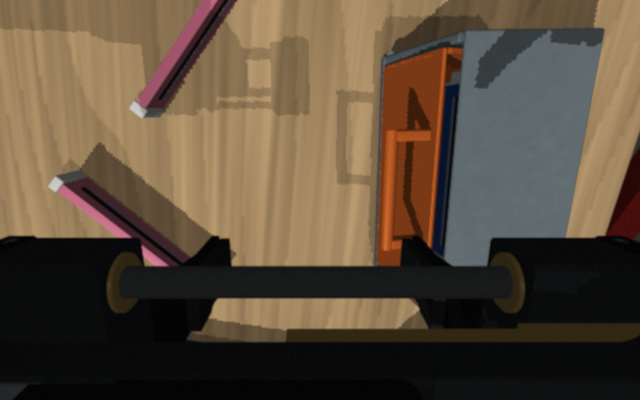

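The wrist view shows the handle bar at about (388,190), the orange front wall at (420,150), the next slot's blue sleeve at (450,170) and the grey roof at (530,150). Now to measure the bin.

```bash
python3 - <<'E'
from h import *
f=np.load("pics/c.npz"); P=cloud("wrist",f["d"],camera_info("wrist"),{"tool_rot":f["r"],"position":f["p"]})
hsv=cv2.cvtColor(f["im"],cv2.COLOR_RGB2HSV); 
for (u,v) in [(387,150),(389,190),(389,230),(384,60),(465,40),(600,32)]: print((u,v),P[v,u].round(4),hsv[v,u])
m=(f["d"]>0)
roof=P[m&(abs(P[...,2]-.137)<.006)&(hsv[...,1]<90)]; roof=roof[(roof[:,0]>.66)]
r=cv2.minAreaRect((roof[:,:2]*1000).astype(np.float32)); print(len(roof),roof[:,2].mean(),cv2.boxPoints(r),r)
orr=m&(hsv[...,0]>3)&(hsv[...,0]<15)&(hsv[...,1]>180)
def ana(P,orr,yaw=5.6):
    c,s=np.cos(np.radians(yaw)),np.sin(np.radians(yaw))
    O=np.array([.6645,-.022,0]); Q=P[orr]-O; Q=np.stack([Q[:,0]*c+Q[:,1]*s,-Q[:,0]*s+Q[:,1]*c,Q[:,2]],1)
    # hist of front wall coordinate at lean .30
    X=Q[:,0]*.9553-(Q[:,2]-.01)*.2955; Z=Q[:,0]*.2955+(Q[:,2]-.01)*.9553
    h,e=np.histogram(X,np.arange(-.06,.03,.004)); print([(round(a,3),b) for a,b in zip(e,h) if b])
    k=(X<-.025)&(abs(Q[:,1])<.05)&(Z>.08)
    print("bar",k.sum(),X[k].mean(),Z[k].mean(),Z[k].max(),Q[k,1].min(),Q[k,1].max())
    k=(X>-.012)&(X<.012); A=np.c_[Q[k,1],Q[k,2],np.ones(k.sum())]; sol=np.linalg.lstsq(A,Q[k,0],rcond=None)[0]; print("wall x=a*y+b*z+c",sol, "lean",np.arctan(sol[1]))
    print("y ext",np.percentile(Q[k,1],[0.5,99.5]), Z[k].max())
ana(P,orr)
g=np.load("pics/a_top.npz"); im=g["im"]; P=cloud("top",g["d"],camera_info("top")); hsv=cv2.cvtColor(im,cv2.COLOR_RGB2HSV)
orr=(g["d"]>0)&(hsv[...,0]>3)&(hsv[...,0]<15)&(hsv[...,1]>180); z=np.zeros_like(orr); z[95:165,270:360]=1
ana(P,orr&z)
E
```

```text
(387, 150) [0.6466 0.0139 0.1268] [ 11 207 175]
(389, 190) [ 0.6531 -0.0207  0.1289] [ 11 205 189]
(389, 230) [ 0.659  -0.0582  0.128 ] [ 11 207 174]
(384, 60) [0.6535 0.1042 0.0108] [99 35 96]
(465, 40) [0.693  0.1047 0.1346] [98 32 96]
(600, 32) [0.7947 0.1196 0.1368] [97 34 67]
28307 0.1361904858345256 [[688.7539   111.48482 ]
 [712.4408   -85.762436]
 [822.6294   -72.53018 ]
 [798.9425   124.71707 ]] ((755.691650390625, 19.477317810058594), (110.98030090332031, 198.66441345214844), 6.847702503204346)
[(np.float64(-0.052), np.int64(372)), (np.float64(-0.048), np.int64(682)), (np.float64(-0.044), np.int64(448)), (np.float64(-0.04), np.int64(201)), (np.float64(-0.036), np.int64(98)), (np.float64(-0.032), np.int64(75)), (np.float64(-0.028), np.int64(68)), (np.float64(-0.024), np.int64(65)), (np.float64(-0.02), np.int64(58)), (np.float64(-0.016), np.int64(57)), (np.float64(-0.012), np.int64(564)), (np.float64(-0.008), np.int64(5389)), (np.float64(-0.004), np.int64(2657)), (np.float64(0.0), np.int64(507)), (np.float64(0.004), np.int64(44)), (np.float64(0.008), np.int64(30)), (np.float6
[... 579 characters left out ...]
4(5)), (np.float64(-0.032), np.int64(6)), (np.float64(-0.028), np.int64(6)), (np.float64(-0.024), np.int64(6)), (np.float64(-0.02), np.int64(6)), (np.float64(-0.016), np.int64(40)), (np.float64(-0.012), np.int64(279)), (np.float64(-0.008), np.int64(420)), (np.float64(-0.004), np.int64(267)), (np.float64(0.0), np.int64(55)), (np.float64(0.004), np.int64(4)), (np.float64(0.008), np.int64(2)), (np.float64(0.02), np.int64(3)), (np.float64(0.024), np.int64(1))]
bar 114 -0.0460785391454325 0.10868980238594843 0.11697553896768069 -0.04942684137924452 0.04999296326472927
wall x=a*y+b*z+c [-0.00670033  0.23664446 -0.00331185] lean 0.23236979076125555
y ext [-0.11890524  0.11989727] 0.1245694982268634
```

>>> jog_arm(targets=[[-0.5,0,0,1.9,0.1,2,3.2],[0,0,0,1.9,0.1,2,3.2],[0,4.5,0,1.9,0,2,3.2],[0,4.5,0,1.9,0,2,3.2],[0,0,0,0,0,0,3.2],[0,0,0,0,0,0,3.2]])

```text
time: 4.0
position: [0.6658, -0.0219, 0.2063]
tool_rot: [-0.09, 1.726, 0.077]
ft_force: [0.0, 0.2, 0.8]
grip_width: 0.418
```

```bash
cat >> h.py <<'E'
YAW=5.9; ORG=np.array([.6645,-.022])
def U():
    s=get_state();M=R.from_rotvec(s["tool_rot"]).as_matrix()
    a=np.radians(YAW);B=np.array([[np.cos(a),np.sin(a),0],[-np.sin(a),np.cos(a),0],[0,0,1]])
    return B@(s["position"]-np.r_[ORG,0]), B@M, s
E
python3 - <<'E'
from h import *
p,M,s=U(); print(p.round(4),M.round(3),"grip",s["grip_width"])
g=np.array([-.0094,0,.1283]); print("to goal in tool",(M.T@(g-p)).round(4), s["joint_positions"].round(2))
im,d=get_image("wrist"); cv2.imwrite("pics/d_w.png",im[:,:,::-1])
E
```

```text
[ 0.0013 -0.      0.2063] [[-0.156 -0.001  0.988]
 [-0.     1.     0.001]
 [-0.988 -0.    -0.156]] grip 0.4178887328852896
to goal in tool [0.0787 0.     0.0016] [ 0.4   0.56 -0.63  1.28  0.31  1.55 -0.1 ]
```

View pics/d_w.png

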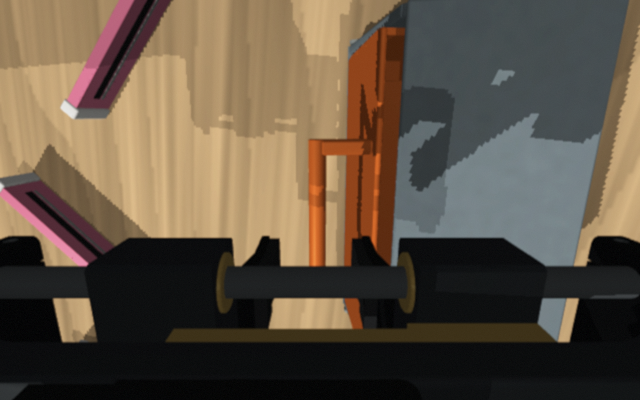

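The bar at column 317 lies centred between the fingers, which stand at about columns 265 and 365. Descending and gripping.

>>> jog_arm(targets=[[0,0,0,2,0,0,3],[0,0,0,2,0,0.1,3],[0,0,0,2,0,0,3],[0,0,0,1.9,0,0,3],[0,0,0,0,0,0,3],[0,0,0,0,0,0,3]], squeeze=15)

```text
time: 4.8
position: [0.655, -0.0221, 0.1281]
tool_rot: [-0.091, 1.725, 0.078]
ft_force: [-0.2, 0.0, 0.0]
grip_width: 0.346
```

>>> jog_arm(targets=[[0,0,0,0,0,0,0.5],[0,0,0,0,0,0,0.5],[0,0,0,0,0,0,0.5],[0,0,0,0,0,0,0.5],[0,0,0,0,0,0,0.5]])

```text
time: 5.42
position: [0.6549, -0.0222, 0.1284]
tool_rot: [-0.092, 1.725, 0.078]
ft_force: [-0.5, 0.9, 3.3]
grip_width: 0.131
```

```bash
python3 - <<'E'
from h import *
p,M,s=U(); print(p.round(4),M.round(3),"grip",s["grip_width"]*87,s["ft_force"])
hx=np.array([0,0,.01]); print("hinge in tool",(M.T@(hx-p)).round(4))
E
```

```text
[-0.0096  0.0008  0.1284] [[-0.156 -0.003  0.988]
 [-0.001  1.     0.003]
 [-0.988 -0.    -0.156]] grip 11.407624619554367 [-0.46478464  0.88426061  3.32343698]
hinge in tool [ 0.1154 -0.0008  0.0279]
```

>>> jog_arm(targets=[[0,-3.5,0,0.19,0,-0.7,0.5],[0,-3.5,0,0.19,0,-0.7,0.5],[0,-3.5,0,0.19,0,-0.7,0.5],[0,-3.5,0,0.19,0,-0.7,0.5],[0,0,0,0,0,0,0.5]])

```text
time: 6.05
position: [0.6268, -0.0251, 0.1223]
tool_rot: [-0.079, 1.478, 0.086]
ft_force: [4.7, 1.2, -3.1]
grip_width: 0.134
```

```bash
python3 - <<'E'
from h import *
p,M,s=U(); print(p.round(4),M.round(3),"grip",s["grip_width"]*87,s["ft_force"])
hx=np.array([0,0,.01]); print("hinge in tool",(M.T@(hx-p)).round(4))
E
```

```text
[-0.0378  0.0008  0.1223] [[ 0.091 -0.003  0.996]
 [-0.     1.     0.003]
 [-0.996 -0.     0.091]] grip 11.649053488771495 [ 4.65505058  1.18606786 -3.07115006]
hinge in tool [ 0.1152 -0.0009  0.0275]
```

The tool is following the arc about the hinge. Carrying on to the stop.

>>> jog_arm(targets=[[0,-3.5,0,0.19,0,-0.7,0.5],[0,-3.5,0,0.19,0,-0.7,0.5],[0,-3.5,0,0.19,0,-0.7,0.5],[0,-3.5,0,0.19,0,-0.7,0.5],[0,-3.5,0,0.19,0,-0.7,0.5],[0,-2.5,0,0.14,0,-0.5,0.5],[0,0,0,0,0,0,0.5]])

```text
time: 6.92
position: [0.5912, -0.0289, 0.1027]
tool_rot: [-0.06, 1.13, 0.094]
ft_force: [9.5, 0.8, -7.0]
grip_width: 0.13
```

>>> jog_arm(targets=[[0,-1.5,0,0.08,0,-0.3,0.5],[0,0,0,0,0,0,0.5]])

```text
time: 7.18
position: [0.5898, -0.029, 0.1016]
tool_rot: [-0.059, 1.102, 0.095]
ft_force: [8.5, 0.6, -5.5]
grip_width: 0.126
```

```bash
python3 - <<'E'
from h import *
p,M,s=U(); print(p.round(4),M.round(3),"grip",s["grip_width"]*87,s["ft_force"])
hx=np.array([0,0,.01]); print("hinge in tool",(M.T@(hx-p)).round(4), "bar ang",np.degrees(np.arctan2(p[0],p[2]-.01)))
E
```

```text
[-0.075   0.0007  0.1016] [[ 0.45  -0.003  0.893]
 [ 0.001  1.     0.003]
 [-0.893 -0.     0.45 ]] grip 10.961749727808204 [ 8.45194183  0.58526356 -5.50740983]
hinge in tool [ 0.1156 -0.0009  0.0257] bar ang -39.31467171223737
```

>>> jog_arm(targets=[[0,-1,0,0.06,0,-0.3,0.5],[0,0,0,0,0,0,0.5]])

```text
time: 7.42
position: [0.5893, -0.0291, 0.1012]
tool_rot: [-0.058, 1.081, 0.095]
ft_force: [12.8, 1.7, -6.9]
grip_width: 0.131
```

```bash
python3 - <<'E'
from h import *
p,M,s=U(); print(p.round(4),M[:,0].round(3),"grip",s["grip_width"]*87,s["ft_force"])
print("bar ang",np.degrees(np.arctan2(p[0],p[2]-.01)))
E
```

```text
[-0.0755  0.0007  0.1012] [ 0.47   0.001 -0.883] grip 11.379478796930105 [12.82617649  1.6568063  -6.91180366]
bar ang -39.610809032692984
```

The force is rising and the tool has stopped moving, so the bin is at its stop. Releasing and retreating.

>>> jog_arm(targets=[[0,0,0,0,0,0.2,2.8],[0,0,0,0,0,0.1,2.8],[0,0,0,0,0,0,2.8],[0,0,0,0,0,0,2.8]])

```text
time: 7.92
position: [0.5879, -0.0294, 0.0996]
tool_rot: [-0.058, 1.091, 0.095]
ft_force: [0.4, -0.1, 0.6]
grip_width: 0.318
```

>>> jog_arm(targets=[[0,0,0,-2,0,0,2.8],[0,0,0,-3,0,0,2.8],[0,0,0,-4,0,0,2.8],[0,0,0,-4,-2,0,2.8],[0,0,0,-2,-4,0,4],[0,0,0,0,-4,0,4],[0,0,0,0,0,0,4]])

```text
time: 8.8
position: [0.5296, -0.1395, 0.2331]
tool_rot: [-0.055, 1.089, 0.09]
ft_force: [-1.3, 0.2, 0.1]
grip_width: 0.453
```

```bash
python3 - <<'E'
from h import *
p,M,s=U(); print(p.round(4),M.round(3),s["position"])
im,d=get_image("wrist"); cv2.imwrite("pics/e_w.png",im[:,:,::-1]);np.savez("pics/e.npz",im=im,d=d,p=s["position"],r=s["tool_rot"])
im,d=get_image("top"); np.savez("pics/et.npz",im=im,d=d);cv2.imwrite("pics/e_t.png",cv2.resize(im[80:260,260:500,::-1],None,fx=3.3,fy=3.3,interpolation=2))
E
```

```text
[-0.1463 -0.1031  0.2331] [[ 0.462  0.002  0.887]
 [-0.001  1.    -0.002]
 [-0.887  0.     0.462]] [ 0.52955413 -0.13954449  0.23306695]
```

View pics/e_w.png

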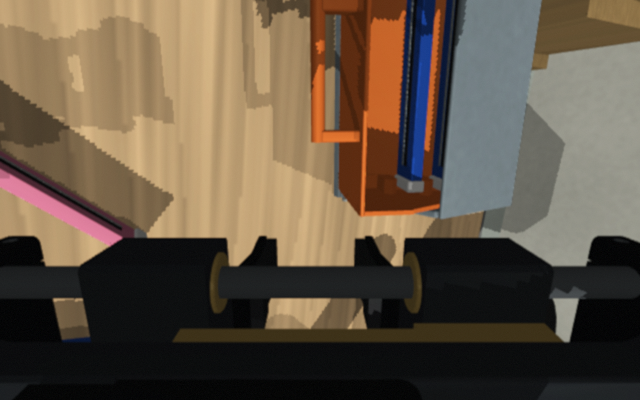

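View pics/e_t.png

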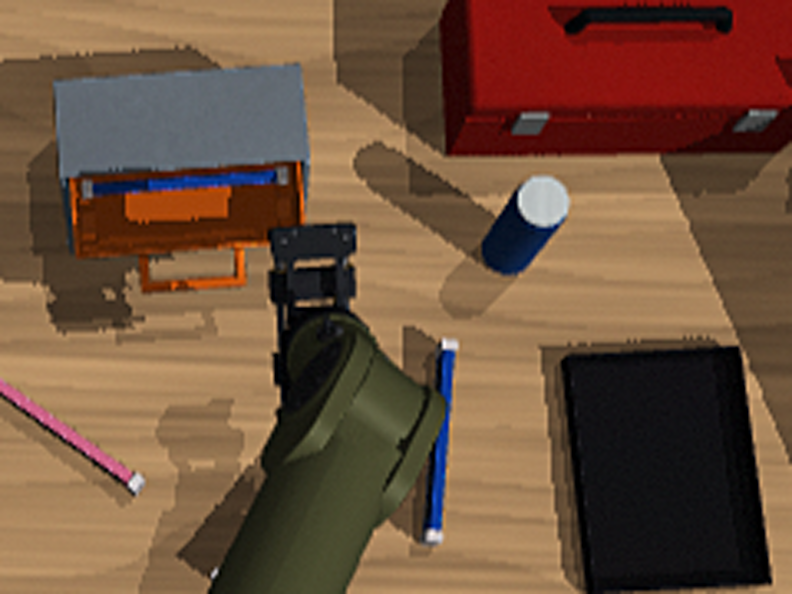

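The wrist view shows the bin well out, with the stocked rear sleeve at (415,110) and the empty front slot between it and the wall edge at (363,150). In the top view crop the handle is at (195,270) and the loose sleeve is untouched. Next I'll check the bin geometry and the sleeve.

```bash
python3 - <<'E'
from h import *
a=np.radians(YAW);B=np.array([[np.cos(a),np.sin(a),0],[-np.sin(a),np.cos(a),0],[0,0,1]])
def an(name,f,n,pose=None):
    P=cloud(n,f["d"],camera_info(n),pose); hsv=cv2.cvtColor(f["im"],cv2.COLOR_RGB2HSV); Q=(P-np.r_[ORG,0])@B.T
    th=.38; X=Q[...,0]*np.cos(th)+(Q[...,2]-.01)*np.sin(th); Z=-Q[...,0]*np.sin(th)+(Q[...,2]-.01)*np.cos(th); Y=Q[...,1]
    m=f["d"]>0
    orr=m&(hsv[...,0]>3)&(hsv[...,0]<15)&(hsv[...,1]>180)&(abs(Y)<.135)
    k=orr&(Z>.116)&(Z<.13)&(X>-.012)&(X<.012); print(name,"wall top",k.sum(),np.percentile(X[k],[5,50,95]).round(4),np.percentile(Y[k],[1,99]).round(4),Z[k].max().round(4))
    if k.sum()>50: print(" slope dX/dY",np.polyfit(Y[k],X[k],1))
    k=orr&(X<-.025)&(abs(Y)<.052)&(Z>.09); print(" bar",k.sum(),X[k].mean(),Z[k].mean(),Z[k].max(),np.percentile(Y[k],[1,99]))
    bl=m&(hsv[...,0]>105)&(hsv[...,0]<128)&(hsv[...,1]>120)&(X>.03)&(X<.11)&(abs(Y)<.13)&(Z>.06)&(Z<.09)
    print(" next sleeve (exp X .068, Ztop .075)",bl.sum(),np.percentile(X[bl],[5,50,95]).round(4),np.percentile(Z[bl],[5,50,95]).round(4),np.percentile(Y[bl],[1,99]).round(4)); 
    if bl.sum()>50: print(" slope",np.polyfit(Y[bl],X[bl],1))
an("wrist",(f:=np.load("pics/e.npz")),"wrist",{"tool_rot":f["r"],"position":f["p"]})
an("top",np.load("pics/et.npz"),"top")
E
```

```text
wrist wall top 1210 [0.0005 0.002  0.0043] [-0.1182  0.0496] 0.1222
 slope dX/dY [-0.00614769  0.00205917]
 bar 1951 -0.03531925502522408 0.1121081917710932 0.11512450732528424 [-0.05115694  0.05134648]
 next sleeve (exp X .068, Ztop .075) 3040 [0.0623 0.0652 0.0728] [0.0613 0.0736 0.0752] [-0.0952  0.0654]
 slope [-0.01531122  0.06650301]
top wall top 56 [-0.0083  0.0019  0.0032] [-0.0752  0.1177] 0.1275
 slope dX/dY [0.01810955 0.00053679]
 bar 93 -0.034671410615581995 0.1132719874096503 0.12188640338581647 [-0.05149626  0.05164432]
 next sleeve (exp X .068, Ztop .075) 171 [0.0633 0.0684 0.073 ] [0.0668 0.0749 0.0807] [-0.0956  0.0946]
 slope [0.00186392 0.06836556]
```

The geometry agrees with the model to about 2 mm. Going to hover over the blue sleeve.

>>> jog_arm(targets=[[0,9.2,0,0,-3,0,3],[0,9.2,0,0,-3,0,3],[0,9.1,0,0,-3,0,3],[0,0,0,1.5,-3,-3.3,3],[0,0,0,1.5,-2.8,-3.3,3],[0,0,0,1.5,0,-3.5,3],[0,0,0,1.5,0,0,3],[0,0,0,0,0,0,3]])

```text
time: 9.9
position: [0.4455, -0.2921, 0.1721]
tool_rot: [-0.084, 1.57, 0.086]
ft_force: [-0.1, -0.3, -0.0]
grip_width: 0.345
```

>>> jog_arm(targets=[[10.1,0,0,0,0,0,3],[10.1,0,0,0,0,0,3],[10.1,0,0,0,0,0,3],[10.1,0,0,0,0,0,3],[10.1,0,0,0,0,0,3],[10.1,0,0,0,0,0,3],[10,0,0,0,0,0,3],[10,0,0,0,0,0,3],[10,0,0,0,0,0,3],[10,0,0,0,0,0,3]])

```text
time: 11.15
position: [0.4473, -0.2926, 0.1739]
tool_rot: [1.27, 1.168, -1.268]
ft_force: [0.3, 0.0, 0.1]
grip_width: 0.346
```

>>> jog_arm(targets=[[0,0,0,0,0,0,3],[0,0,0,0,0,0,3]])

```text
time: 11.4
position: [0.4462, -0.2932, 0.1734]
tool_rot: [1.264, 1.172, -1.263]
ft_force: [0.3, -0.3, 0.3]
grip_width: 0.347
```

```bash
python3 - <<'E'
from h import *
s=get_state();M=R.from_rotvec(s["tool_rot"]).as_matrix();print(M.round(3),s["position"],s["joint_positions"].round(2),s["time"])
im,d=get_image("wrist"); cv2.imwrite("pics/f_w.png",im[:,:,::-1]);np.savez("pics/f.npz",im=im,d=d,p=s["position"],r=s["tool_rot"])
E
```

```text
[[ 0.001  0.997 -0.074]
 [-0.    -0.074 -0.997]
 [-1.     0.001  0.   ]] [ 0.44617472 -0.29321685  0.17336256] [ 0.93  0.15 -0.43  1.82  0.07  1.19 -1.17] 11.4
```

View pics/f_w.png

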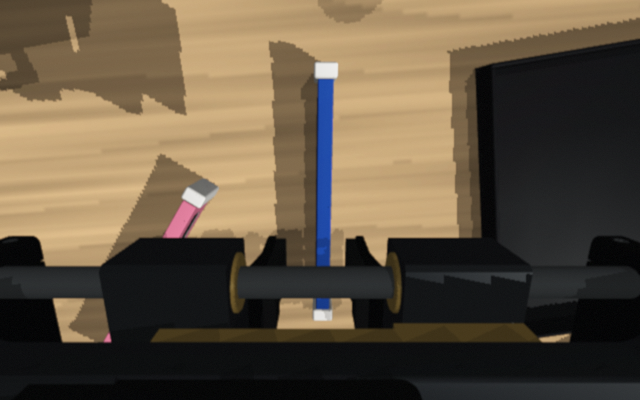

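The blue sleeve stands straight ahead with its end caps at (326,70) and (322,315). This is the only blue one, so the choice holds. Measuring its line.

```bash
python3 - <<'E'
from h import *
f=np.load("pics/f.npz"); P=cloud("wrist",f["d"],camera_info("wrist"),{"tool_rot":f["r"],"position":f["p"]}); hsv=cv2.cvtColor(f["im"],cv2.COLOR_RGB2HSV)
M=R.from_rotvec(f["r"]).as_matrix(); T=(P-f["p"])@M
z=np.zeros((400,640),bool); z[55:325,305:345]=1
bl=z&(f["d"]>0)&(hsv[...,0]>105)&(hsv[...,0]<128)&(hsv[...,1]>120)
print("x depth med",np.median(T[bl][:,0]),np.median(P[bl][:,2]))
bl&=abs(P[...,2]-np.median(P[bl][:,2]))<.004
print(np.polyfit(T[bl][:,1],T[bl][:,2],1),np.percentile(T[bl][:,2],[2,98]),np.percentile(T[bl][:,1],[.5,99.5]))
wh=z&(hsv[...,1]<50)&(hsv[...,2]>130)&(abs(P[...,2]-.044)<.008)
t=T[wh]; 
for k in [t[:,1]>0,t[:,1]<0]: print(len(t[k]),t[k].mean(0).round(4),t[k].min(0).round(4),t[k].max(0).round(4))
E
```

```text
x depth med 0.1303249696558754 0.04304984921557442
[0.00782985 0.00593983] [0.00070948 0.01155117] [-0.09682307  0.09591169]
438 [0.1307 0.0969 0.0078] [ 0.1285  0.0022 -0.0016] [0.1351 0.1085 0.0158]
214 [ 0.1304 -0.1046  0.0053] [ 0.1291 -0.1106 -0.0028] [ 0.1325 -0.0982  0.0136]
```

>>> jog_arm(targets=[[0.5,0,0,3,0,0.3,3],[0,0,0,3,-0.1,0.3,3],[0,0,0,3,0,0,3],[0,0,0,3,0,0,3],[0,0,0,0,0,0,3],[0,0,0,0,0,0,3],[0,0,0,0,0,0,3]], squeeze=15)

```text
time: 12.32
position: [0.4448, -0.3005, 0.0546]
tool_rot: [1.273, 1.164, -1.272]
ft_force: [0.6, -0.1, -0.2]
grip_width: 0.345
```

```bash
python3 - <<'E'
from h import *
s=get_state();M=R.from_rotvec(s["tool_rot"]).as_matrix();print(M.round(4),s["position"],s["ft_force"],s["grip_width"]*87)
im,d=get_image("wrist"); cv2.imwrite("pics/g_w.png",im[:,:,::-1])
E
```

```text
[[ 0.0022  0.9962 -0.0874]
 [-0.0018 -0.0874 -0.9962]
 [-1.      0.0024  0.0016]] [ 0.44475102 -0.30048976  0.0545916 ] [ 0.56358573 -0.13533498 -0.2275056 ] 30.039386317646006
```

View pics/g_w.png

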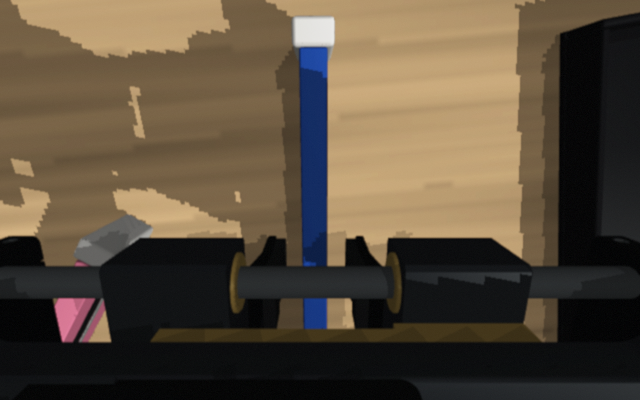

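The sleeve is centred between the fingers at column 314. Closing the jaws.

>>> jog_arm(targets=[[0,0,0,0.15,0,0,3],[0,0,0,0,0,0,0.6],[0,0,0,0,0,0,0.6],[0,0,0,0,0,0,0.6],[0,0,0,0,0,0,0.6],[0,0,0,0,0,0,0.6],[0,0,0,0,0,0,0.6]], squeeze=20)

```text
time: 13.25
position: [0.4436, -0.2998, 0.0515]
tool_rot: [1.273, 1.166, -1.274]
ft_force: [-0.2, -0.2, 1.2]
grip_width: 0.135
```

>>> jog_arm(targets=[[0,0,0,-1,0,0,0.6],[0,0,0,-2,0,0,0.6],[0,0,0,-3,0,0,0.6],[0,0,0,-3,0,0,0.6],[0,0,0,-3,0,0,0.6],[0,0,0,-3,0,0,0.6],[0,0,0,-2,0,0,0.6],[0,0,0,0,0,0,0.6]])

```text
time: 14.25
position: [0.4446, -0.3003, 0.2236]
tool_rot: [1.273, 1.162, -1.272]
ft_force: [-0.7, 1.0, -1.0]
grip_width: 0.132
```

```bash
python3 - <<'E'
from h import *
s=get_state();M=R.from_rotvec(s["tool_rot"]).as_matrix();print(M.round(4),s["position"],s["ft_force"],s["grip_width"]*87)
im,d=get_image("wrist"); cv2.imwrite("pics/h_w.png",im[:,:,::-1]);np.savez("pics/hh.npz",im=im,d=d,p=s["position"],r=s["tool_rot"])
im,d=get_image("scene"); cv2.imwrite("pics/h_s.png",cv2.resize(im[60:260,150:400,::-1],None,fx=3,fy=3))
E
```

```text
[[ 0.0031  0.9961 -0.0876]
 [-0.0026 -0.0876 -0.9962]
 [-1.      0.0033  0.0023]] [ 0.44464614 -0.300255    0.22355529] [-0.66655292  0.99719748 -1.01412775] 11.442856319463326
```

View pics/h_w.png

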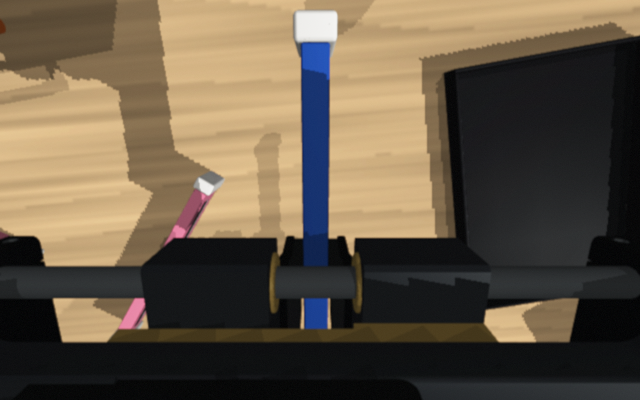

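View pics/h_s.png

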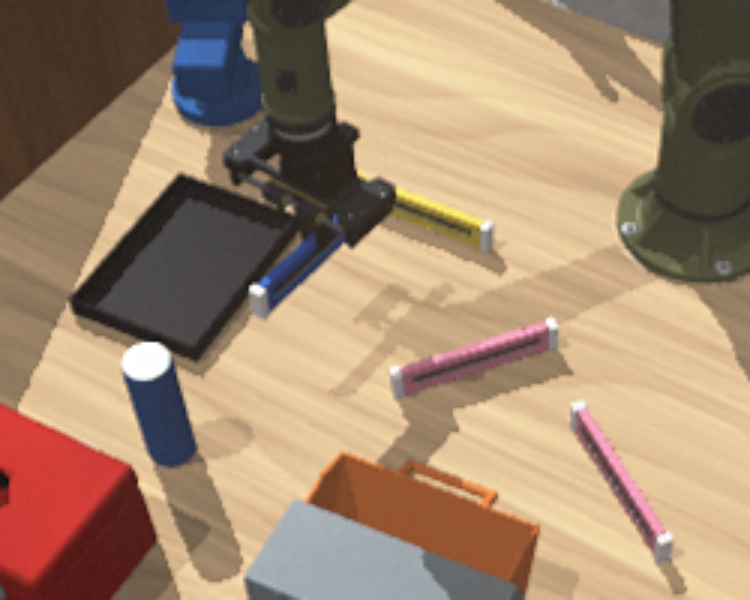

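The sleeve is held level, with its far cap at (315,27) in the wrist view. Measuring its pose in the tool frame.

```bash
cat > m.py <<'E'
from h import *
import sys
f=np.load(sys.argv[1]); P=cloud("wrist",f["d"],camera_info("wrist"),{"tool_rot":f["r"],"position":f["p"]}); hsv=cv2.cvtColor(f["im"],cv2.COLOR_RGB2HSV)
M=R.from_rotvec(f["r"]).as_matrix(); T=(P-f["p"])@M
z=np.zeros((400,640),bool); z[5:240,285:345]=1
bl=z&(f["d"]>0)&(hsv[...,0]>105)&(hsv[...,0]<128)&(hsv[...,1]>120)&(abs(T[...,0]-.01)<.012)
t=T[bl]; print(len(t),"x vs y",np.polyfit(t[:,1],t[:,0],1).round(4),"z vs y",np.polyfit(t[:,1],t[:,2],1).round(4),"y max",np.percentile(t[:,1],99.5))
wh=z&(hsv[...,1]<50)&(hsv[...,2]>130)&(abs(T[...,0]-.01)<.015); t=T[wh]; print("cap",t.mean(0),t.max(0),t.min(0))
E
python3 m.py pics/hh.npz
```

```text
5069 x vs y [-0.0004  0.0085] z vs y [-0.0011 -0.0006] y max 0.09833669343180658
cap [ 0.00880065  0.10455962 -0.00052178] [0.02484864 0.11054562 0.00825151] [ 0.00621414  0.09878908 -0.00968906]
```

>>> jog_arm(targets=[[-10.1,0,0,-0.3,0,0,0.6],[-10.1,0,0,-0.3,0,0,0.6],[-10.1,0,0,-0.3,0,0,0.6],[-10.1,0,0,-0.3,0,0,0.6],[-10.1,0,0,-0.3,0,0,0.6],[-10.1,0,0,-0.3,0,0,0.6],[-10.1,0,0,-0.3,0,0,0.6],[-10.1,0,0,-0.3,0,0,0.6],[-10.1,0,0,-0.3,0,0,0.6],[-10,0,0,-0.3,0,0,0.6]])

```text
time: 15.6
position: [0.443, -0.2994, 0.2499]
tool_rot: [-0.084, 1.571, 0.086]
ft_force: [0.3, 0.6, -0.6]
grip_width: 0.131
```

>>> jog_arm(targets=[[0,0,0,0,0,0,0.6],[0,-5.5,0,0,0,0,0.6],[0,-5.5,0,0,0,0,0.6],[0,-5.4,0,0,0,0,0.6],[0,-5.4,0,0,0,0,0.6],[0,0,0,0,0,0,0.6]])

```text
time: 16.35
position: [0.4414, -0.3003, 0.25]
tool_rot: [-0.055, 1.192, 0.086]
ft_force: [0.2, -0.3, 0.2]
grip_width: 0.135
```

```bash
cat > g.py <<'E'
from h import *
import sys
def go(X,Y,Z,th=.38):
    p,M,s=U(); g=np.array([X*np.cos(th)-Z*np.sin(th),Y,.01+X*np.sin(th)+Z*np.cos(th)])
    D=np.c_[[np.sin(th),0,-np.cos(th)],[0,1,0],[np.cos(th),0,np.sin(th)]]
    print("unit p",p.round(4),"shift in tool cm",(100*M.T@(g-p)).round(2),"turn deg",np.degrees(R.from_matrix(M.T@D).as_rotvec()).round(2),"F",s["ft_force"].round(1),"t",s["time"],"j",s["joint_positions"].round(2),"w",round(s["grip_width"]*87,1))
if __name__=="__main__": go(*map(float,sys.argv[1:]))
E
python3 g.py .0326 0 .1725
```

```text
unit p [-0.2505 -0.2538  0.25  ] shift in tool cm [14.28 25.51 17.47] turn deg [-0.4  -0.13  0.01] F [ 0.2 -0.3  0.2] t 16.35 j [ 1.18 -0.1  -0.42  1.94 -0.37  1.07  0.99] w 11.8
```

>>> jog_arm(targets=[[-0.4,0,0,0,2.5,1.7,0.6],[0,0,0,0,3.5,2.4,0.6],[0,0,0,0,3.5,2.4,0.6],[0,0,0,0,3.5,2.4,0.6],[0,0,0,0,3.5,2.4,0.6],[0,0,0,0,3.5,2.4,0.6],[0,0,0,0,3.5,2.4,0.6],[0,0,0,0,2,1.4,0.6],[0,0,0,0,0,0,0.6]])

```text
time: 17.48
position: [0.5785, -0.0252, 0.3165]
tool_rot: [-0.069, 1.189, 0.098]
ft_force: [-1.0, -0.9, -1.6]
grip_width: 0.133
```

>>> jog_arm(targets=[[0,0,0,3,0,0,0.6],[0,0,0,4,0,0,0.6],[0,0,0,4,0,0,0.6],[0,0,0,2.5,0,0,0.6],[0,0,0,0,0,0,0.6],[0,0,0,0,0,0,0.6]])

```text
time: 18.23
position: [0.6277, -0.0241, 0.1912]
tool_rot: [-0.067, 1.189, 0.093]
ft_force: [-0.0, 0.2, -0.1]
grip_width: 0.131
```

```bash
python3 g.py .0326 0 .1725; python3 - <<'E'
from h import *
s=get_state()
im,d=get_image("wrist"); cv2.imwrite("pics/i_w.png",im[:,:,::-1]);np.savez("pics/i.npz",im=im,d=d,p=s["position"],r=s["tool_rot"])
im,d=get_image("scene"); cv2.imwrite("pics/i_s.png",cv2.resize(im[140:310,180:400,::-1],None,fx=3.5,fy=3.5))
E
python3 m.py pics/i.npz
```

```text
unit p [-0.0368  0.0017  0.1912] shift in tool cm [ 0.95 -0.16 -0.04] turn deg [0.31 0.05 0.05] F [-0.   0.2 -0.1] t 18.225 j [ 0.92  0.13 -0.95  1.89  0.1   0.8   0.05] w 11.4
5077 x vs y [-0.0004  0.0086] z vs y [ 0.0005 -0.0002] y max 0.0983088670398114
cap [0.00860907 0.10496176 0.00022181] [0.01080276 0.11054452 0.00860365] [ 0.0064193   0.09947998 -0.00809185]
```

View pics/i_w.png

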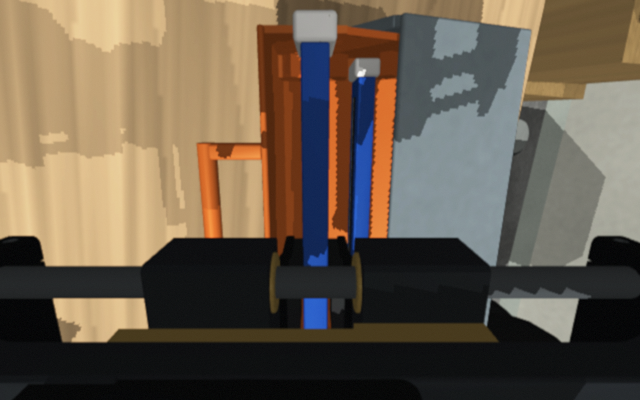

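View pics/i_s.png

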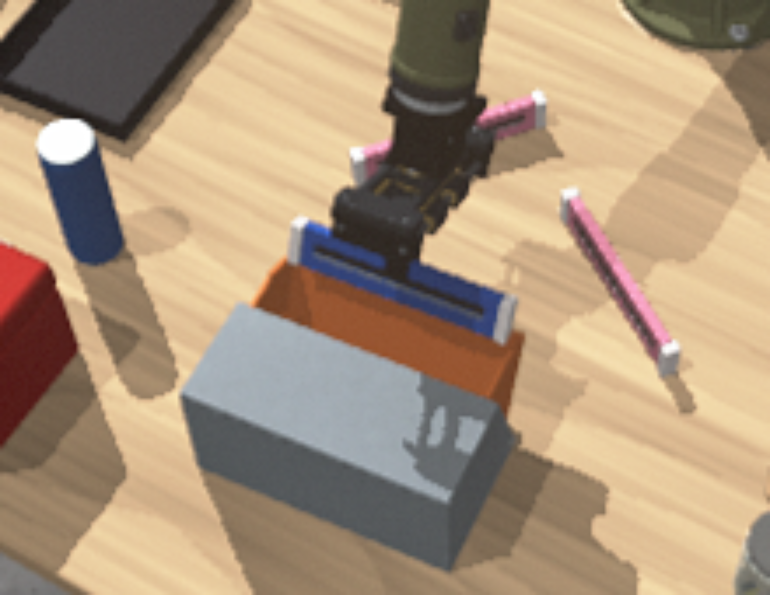

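The sleeve is above the slot. The stocked sleeve's cap is at (364,69) and ours is at (315,27), parallel to it. I'll check the offsets to the stocked sleeve in tool axes.

```bash
cat > n.py <<'E'
from h import *
import sys
f=np.load(sys.argv[1]); P=cloud("wrist",f["d"],camera_info("wrist"),{"tool_rot":f["r"],"position":f["p"]}); hsv=cv2.cvtColor(f["im"],cv2.COLOR_RGB2HSV)
M=R.from_rotvec(f["r"]).as_matrix(); T=(P-f["p"])@M
z=np.zeros((400,640),bool); z[75:238,345:380]=1
bl=z&(f["d"]>0)&(hsv[...,0]>105)&(hsv[...,0]<128)&(hsv[...,1]>120)
t=T[bl]; x0=np.percentile(t[:,0],10); t=t[abs(t[:,0]-x0)<.004]; print("next: x",np.median(t[:,0]),"z lims",np.percentile(t[:,2],[2,98]),"z vs y",np.polyfit(t[:,1],t[:,2],1),"x vs y",np.polyfit(t[:,1],t[:,0],1))
z=np.zeros((400,640),bool); z[50:85,345:385]=1
wh=z&(hsv[...,1]<50)&(hsv[...,2]>100); t=T[wh]; print("next cap",np.percentile(t,[2,98],axis=0))
orr=(hsv[...,0]>3)&(hsv[...,0]<15)&(hsv[...,1]>180)
k=orr&(abs(T[...,2]+.03)<.012)&(T[...,1]<.11)
t=T[k]; print("wall top x",np.percentile(t[:,0],[1,3,10])); t=t[t[:,0]<np.percentile(t[:,0],3)+.003]; print("wall z",np.percentile(t[:,2],[5,50,95]),np.polyfit(t[:,1],t[:,2],1))
E
python3 n.py pics/i.npz
```

```text
next: x 0.1078765457666483 z lims [0.02957959 0.04076787] z vs y [0.00201283 0.03502812] x vs y [-0.00192324  0.10796765]
next cap [[0.10650842 0.09631679 0.02691271]
 [0.14938775 0.11381967 0.04398071]]
wall top x [0.0610348  0.0614735  0.06217485]
wall z [-0.03168436 -0.02990221 -0.02838039] [ 0.00452799 -0.03020048]
```

>>> jog_arm(targets=[[0.2,0,0,1.5,-0.1,-0.06,0.6],[0,0,0,2,0,0,0.6],[0,0,0,2,0,0,0.6],[0,0,0,1.5,0,0,0.6],[0,0,0,0,0,0,0.6],[0,0,0,0,0,0,0.6]])

```text
time: 19.08
position: [0.6534, -0.0221, 0.1267]
tool_rot: [-0.065, 1.187, 0.091]
ft_force: [0.3, 0.3, -0.3]
grip_width: 0.132
```

```bash
python3 g.py .0323 0 .0725; python3 - <<'E'
from h import *
s=get_state()
im,d=get_image("wrist"); cv2.imwrite("pics/j_w.png",im[:,:,::-1]);np.savez("pics/j.npz",im=im,d=d,p=s["position"],r=s["tool_rot"])
E
python3 m.py pics/j.npz; python3 n.py pics/j.npz
```

```text
unit p [-0.011   0.001   0.1267] shift in tool cm [ 4.   -0.09 -0.09] turn deg [0.17 0.12 0.08] F [ 0.3  0.3 -0.3] t 19.075 j [ 0.81  0.28 -0.88  1.9   0.3   0.69 -0.11] w 11.5
5147 x vs y [-0.0006  0.0085] z vs y [-0.0016 -0.    ] y max 0.0983542425542267
cap [0.00888728 0.10490509 0.00014119] [0.02478544 0.11486523 0.0086233 ] [ 0.00660861  0.09898271 -0.00852911]
next: x 0.038453612177022756 z lims [0.02928278 0.03518693] z vs y [-0.02334836  0.03261359] x vs y [0.00046301 0.03854445]
next cap [[0.03738638 0.0966884  0.02630458]
 [0.07764687 0.10505513 0.03373909]]
wall top x [-0.00855288 -0.00810139 -0.0073418 ]
wall z [-0.03176653 -0.02995869 -0.02851155] [ 0.00070323 -0.03008072]
```

View pics/j_w.png

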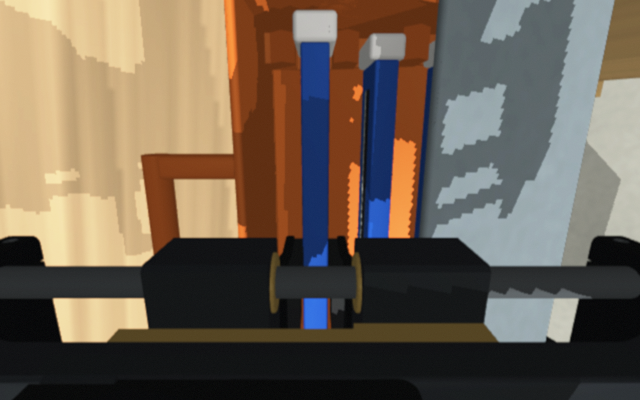

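Aligned, with about 4.0–4.1 cm left to home. Lowering into the slot.

>>> jog_arm(targets=[[0.1,0.1,0,0.6,-0.1,-0.05,0.6],[0,0,0,0.8,0,0,0.6],[0,0,0,0.8,0,0,0.6],[0,0,0,0.6,0,0,0.6],[0,0,0,0.5,0,0,0.6],[0,0,0,0,0,0,0.6]])

```text
time: 19.88
position: [0.6645, -0.0215, 0.0938]
tool_rot: [-0.062, 1.192, 0.091]
ft_force: [-0.9, -0.1, -1.0]
grip_width: 0.131
```

```bash
python3 g.py .0323 0 .0725; python3 - <<'E'
from h import *
s=get_state()
im,d=get_image("wrist"); cv2.imwrite("pics/k_w.png",im[:,:,::-1]);np.savez("pics/k.npz",im=im,d=d,p=s["position"],r=s["tool_rot"])
E
python3 m.py pics/k.npz
```

```text
unit p [0.0001 0.0005 0.0938] shift in tool cm [ 0.53 -0.05  0.11] turn deg [ 0.08 -0.12 -0.01] F [-0.9 -0.1 -1. ] t 19.875 j [ 0.74  0.35 -0.83  1.9   0.38  0.65 -0.17] w 11.4
5134 x vs y [-0.0003  0.0085] z vs y [-0.0015 -0.0001] y max 0.0983485335976361
cap [ 8.89165899e-03  1.04784926e-01 -6.00203009e-06] [0.02490893 0.11150617 0.00864056] [ 0.00676376  0.09884299 -0.00898209]
```

View pics/k_w.png

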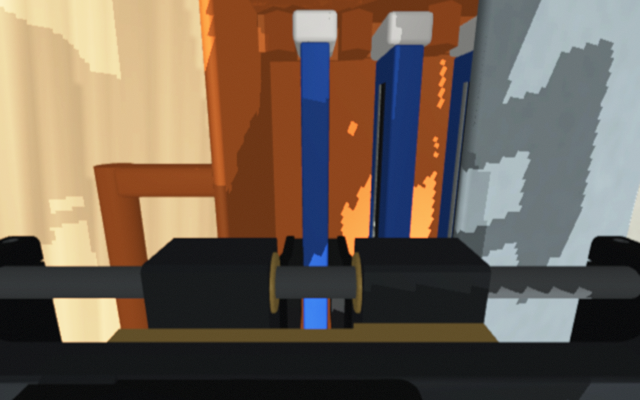

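The cap is now between the ribs (columns 265–290 and 340–370). Easing down to the seat while watching the force.

>>> jog_arm(targets=[[0,0,0,0.2,0,0,0.6],[0,0,0,0.2,0,0,0.6],[0,0,0,0,0,0,0.6]])

```text
time: 20.3
position: [0.6663, -0.0215, 0.0908]
tool_rot: [-0.063, 1.191, 0.091]
ft_force: [-0.5, 0.5, -1.0]
grip_width: 0.139
```

>>> jog_arm(targets=[[0,0,0,0.15,0,0,0.6],[0,0,0,0,0,0,0.6]])

```text
time: 20.55
position: [0.6674, -0.0215, 0.091]
tool_rot: [-0.064, 1.19, 0.09]
ft_force: [-6.5, -1.0, 11.3]
grip_width: 0.133
```

```bash
python3 g.py .0323 0 .0725
```

```text
unit p [0.0029 0.0002 0.091 ] shift in tool cm [ 0.17 -0.02 -0.04] turn deg [ 0.1  -0.01  0.09] F [-6.5 -1.  11.3] t 20.55 j [ 0.73  0.36 -0.83  1.9   0.39  0.64 -0.18] w 11.6
```

Contact at about 13 N. I need to know whether that is the seat or the body on the wall top.

```bash
python3 - <<'E'
from h import *
s=get_state()
im,d=get_image("wrist"); cv2.imwrite("pics/l_w.png",im[:,:,::-1]);np.savez("pics/l.npz",im=im,d=d,p=s["position"],r=s["tool_rot"])
f=dict(p=s["position"],r=s["tool_rot"])
P=cloud("wrist",d,camera_info("wrist"),s);M=R.from_rotvec(f["r"]).as_matrix(); T=(P-f["p"])@M; hsv=cv2.cvtColor(im,cv2.COLOR_RGB2HSV)
bl=(hsv[...,0]>105)&(hsv[...,0]<128)&(hsv[...,1]>120)
k=bl&(abs(T[...,2]-.035)<.004)&(T[...,1]<.095)&(T[...,1]>.04)&(T[...,0]<.01); print("next top x",k.sum(),np.percentile(T[k][:,0],[5,50,95]))
orr=(hsv[...,0]>3)&(hsv[...,0]<15)&(hsv[...,1]>150)
k=orr&(abs(T[...,2]+.030)<.006)&(T[...,1]<.1)
print("wall top x",np.percentile(T[k][:,0],[.5,1,3,10]))
E
python3 m.py pics/l.npz
```

```text
next top x 2751 [-0.00051709  0.00051444  0.0015882 ]
wall top x [-0.04689967 -0.04673759 -0.04628803 -0.04561288]
5142 x vs y [-0.0004  0.0085] z vs y [-0.0017 -0.    ] y max 0.09827742659248354
cap [ 8.91360920e-03  1.04794678e-01 -3.70159329e-06] [0.02466008 0.11145859 0.00860767] [ 0.00594358  0.09880726 -0.00896256]
```

View pics/l_w.png

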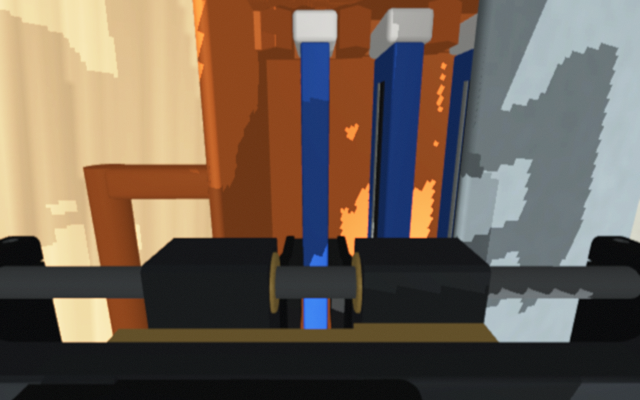

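```bash
python3 - <<'E'
from h import *
p,M,s=U(); m=R.from_rotvec(s["tool_rot"]).as_matrix()
print("F tool",m.T@s["ft_force"],"T tool",m.T@s["torque"],s["time"])
E
```

```text
F tool [-11.57573317   0.2566782   -1.60228783] T tool [-0.01171962  1.05604095  0.03183127] 20.6
```

>>> jog_arm(targets=[[0,0,0,-0.15,0,0,0.6],[0,0,0,0,0,0,0.6]])

```text
time: 20.85
position: [0.6661, -0.0216, 0.0907]
tool_rot: [-0.063, 1.191, 0.091]
ft_force: [-0.1, -0.4, -0.2]
grip_width: 0.138
```

```bash
cat > t.py <<'E'
from h import *
p,M,s=U(); m=R.from_rotvec(s["tool_rot"]).as_matrix()
print("F tool",(m.T@s["ft_force"]).round(2),"T tool",(m.T@s["torque"]).round(3),s["time"],s["grip_width"]*87)
E
python3 t.py;python3 g.py .0323 0 .0725
```

```text
F tool [ 0.18 -0.39 -0.22] T tool [-0.02   0.378 -0.049] 20.85 11.964034012107263
unit p [0.0016 0.0003 0.0907] shift in tool cm [ 0.18 -0.03  0.09] turn deg [ 0.07 -0.07  0.02] F [-0.1 -0.4 -0.2] t 20.85 j [ 0.74  0.36 -0.83  1.9   0.38  0.64 -0.17] w 12.0
```

The moment points to the body's front edge resting on the wall top, 2–3 mm short of home. The sleeve is about 30 mm deep in the ribs, so I'll let go here and then push it home from above with closed fingertips.

>>> jog_arm(targets=[[0,0,0,0,0,0,1.5],[0,0,0,0,0,0,1.9],[0,0,0,0,0,0,1.9],[0,0,0,0,0,0,1.9]], squeeze=5)

```text
time: 21.35
position: [0.6676, -0.0214, 0.0917]
tool_rot: [-0.062, 1.188, 0.091]
ft_force: [5.5, 0.1, 0.0]
grip_width: 0.217
```

```bash
python3 t.py; python3 - <<'E'
from h import *
s=get_state()
im,d=get_image("wrist"); cv2.imwrite("pics/m_w.png",im[:,:,::-1]);np.savez("pics/m.npz",im=im,d=d,p=s["position"],r=s["tool_rot"])
E
python3 m.py pics/m.npz
```

```text
F tool [ 2.   -0.46  5.09] T tool [-0.046 -0.568 -0.101] 21.35 18.868960898571906
4972 x vs y [-0.0008  0.012 ] z vs y [-0.0024 -0.0022] y max 0.09821567297760354
cap [ 0.01232844  0.10461253 -0.00230277] [0.02476222 0.11124373 0.00634135] [ 0.0099342   0.09865317 -0.01126096]
```

View pics/m_w.png

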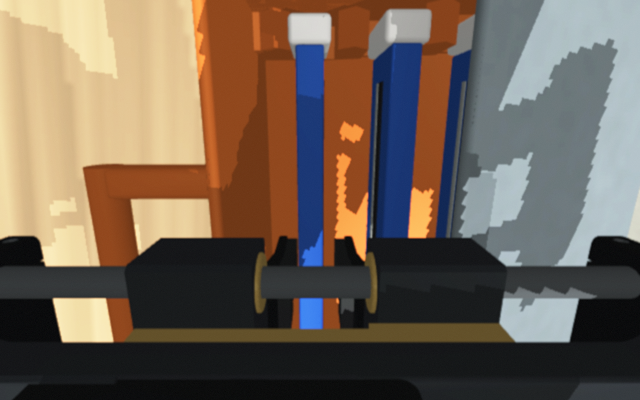

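The sleeve settled 3.5 mm, so its top is now at tool x = 12 mm. The front finger just touches the wall. Retracting along the slot.

>>> jog_arm(targets=[[0,0,0,-0.4,0,0,1.9],[0,0,0,-0.8,0,0,1.9],[0,0,0,-1.5,0,0,1.9],[0,0,0,-2,0,0,1.9],[0,0,0,-2,0,0,1],[0,0,0,0,0,0,0],[0,0,0,0,0,0,0],[0,0,0,0,0,0,0]])

```text
time: 22.4
position: [0.641, -0.0241, 0.152]
tool_rot: [-0.062, 1.192, 0.091]
ft_force: [-0.1, 0.0, 0.7]
grip_width: 0.004
```

```bash
python3 t.py; python3 g.py .030 0 .140; python3 - <<'E'
from h import *
p,Mu,s=U()
im,d=get_image("wrist"); cv2.imwrite("pics/n_w.png",im[:,:,::-1]);np.savez("pics/n.npz",im=im,d=d,p=s["position"],r=s["tool_rot"])
P=cloud("wrist",d,camera_info("wrist"),s);M=R.from_rotvec(s["tool_rot"]).as_matrix(); T=(P-s["position"])@M; hsv=cv2.cvtColor(im,cv2.COLOR_RGB2HSV)
bl=(hsv[...,0]>105)&(hsv[...,0]<128)&(hsv[...,1]>120)&(T[...,1]<.095)&(T[...,1]>.0)
for c in (0,.035):
    k=bl&(abs(T[...,2]-c)<.012)&(T[...,0]<.13); x0=np.percentile(T[k][:,0],20); k&=abs(T[...,0]-x0)<.004
    t=T[k];print(c,len(t),"x",np.median(t[:,0]),"z",np.percentile(t[:,2],[2,50,98]),np.polyfit(t[:,1],t[:,0],1),np.polyfit(t[:,1],t[:,2],1))
E
```

```text
F tool [-0.67  0.03  0.18] T tool [-0.046  0.392  0.001] 22.4 0.32751079097480207
unit p [-0.0236  0.0004  0.152 ] shift in tool cm [ 0.06 -0.04 -0.08] turn deg [ 0.06 -0.16 -0.01] F [-0.1  0.   0.7] t 22.4 j [ 0.87  0.23 -0.93  1.9   0.22  0.74 -0.05] w 0.3
0 2696 x 0.0779485123074312 z [-5.27862069e-03  6.10274783e-06  5.82610379e-03] [-0.0009821   0.07799677] [-0.00049886  0.00030312]
0.035 3027 x 0.06698343653478375 z [0.03242906 0.03780455 0.0434518 ] [-0.00041638  0.06707183] [-0.00230247  0.03792377]
```

View pics/n_w.png

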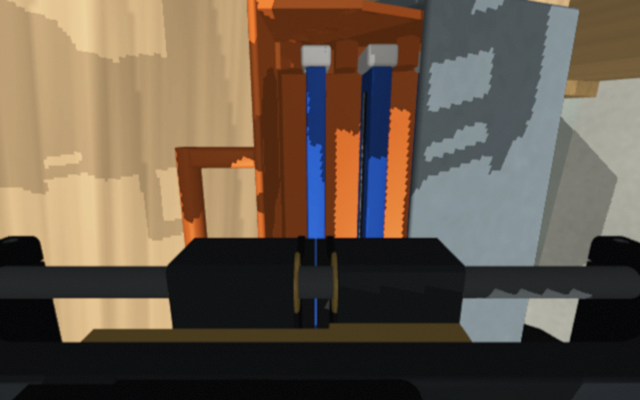

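The sleeve's top is now 10.9 mm below the stocked sleeve's (11 nominal), level and parallel, so it is home. A gentle push with the closed fingertips will confirm it.

>>> jog_arm(targets=[[0,0,0,2,0,0,0],[0,0,0,2,0,0,0],[0,0,0,1.4,0,0,0],[0,0,0,0.3,0,0,0],[0,0,0,0,0,0,0]])

```text
time: 23.08
position: [0.6627, -0.0216, 0.1002]
tool_rot: [-0.063, 1.191, 0.091]
ft_force: [0.9, -0.1, -1.1]
grip_width: 0.004
```

>>> jog_arm(targets=[[0,0,0,0.2,0,0,0],[0,0,0,0,0,0,0]])

```text
time: 23.32
position: [0.6639, -0.0218, 0.0992]
tool_rot: [-0.063, 1.189, 0.091]
ft_force: [0.4, 0.0, 1.6]
grip_width: 0.005
```

```bash
python3 t.py; python3 g.py .032 0 .083
```

```text
F tool [-1.38 -0.01  0.95] T tool [0.007 0.252 0.02 ] 23.325 0.4753530676629967
unit p [-0.0006  0.0002  0.0992] shift in tool cm [ 0.   -0.02 -0.05] turn deg [0.08 0.03 0.05] F [0.4 0.  1.6] t 23.325 j [ 0.76  0.34 -0.85  1.9   0.37  0.66 -0.16] w 0.5
```

>>> jog_arm(targets=[[0,0,0,0.15,0,0,0],[0,0,0,0,0,0,0]])

```text
time: 23.58
position: [0.6654, -0.0217, 0.099]
tool_rot: [-0.063, 1.187, 0.09]
ft_force: [-2.5, 0.1, 8.2]
grip_width: 0.004
```

```bash
python3 t.py; python3 g.py .032 0 .083
```

```text
F tool [-8.5   0.36  0.71] T tool [-0.028  0.241  0.138] 23.575 0.38772716864892126
unit p [0.0009 0.0002 0.099 ] shift in tool cm [-0.07 -0.02 -0.19] turn deg [0.1  0.14 0.07] F [-2.5  0.1  8.2] t 23.575 j [ 0.75  0.35 -0.85  1.9   0.37  0.65 -0.17] w 0.4
```

Firm contact came at the height expected when the sleeve is home (fingertips at Z = 64 mm). Retracting and going to the handle.

>>> jog_arm(targets=[[0,0,0,-1.5,0,0,0],[0,0,0,-3,0,0,0],[0,0,0,-4,0,0,0],[0,0,0,-3,0,0,2.8],[0,0,0,0,0,-3,2.8],[0,-5,0,0,0,-4,2.8],[0,0,0,0,0,0,2.8],[0,0,0,0,0,0,2.8]], squeeze=15)

```text
time: 24.58
position: [0.5632, -0.0304, 0.1811]
tool_rot: [-0.06, 1.123, 0.098]
ft_force: [-0.7, -0.4, -0.1]
grip_width: 0.316
```

```bash
python3 - <<'E'
from h import *
p,M,s=U(); th=.38
X,Z=-.036,.108; b=np.array([X*np.cos(th)-Z*np.sin(th),0,.01+X*np.sin(th)+Z*np.cos(th)])
print(p.round(4),M[:,0].round(3),"bar in tool cm",(100*M.T@(b-p)).round(2),s["grip_width"]*87)
im,d=get_image("wrist"); cv2.imwrite("pics/o_w.png",im[:,:,::-1])
P=cloud("wrist",d,camera_info("wrist"),s);m=R.from_rotvec(s["tool_rot"]).as_matrix(); T=(P-s["position"])@m; hsv=cv2.cvtColor(im,cv2.COLOR_RGB2HSV)
k=(hsv[...,0]>3)&(hsv[...,0]<15)&(hsv[...,1]>150)&(abs(T[...,1]-.02)<.028)&(abs(T[...,2])<.012); print(k.sum(),np.percentile(T[k],[3,50,97],axis=0))
E
```

```text
[-0.1016  0.0021  0.1811] [ 0.432  0.003 -0.902] bar in tool cm [ 8.8  -0.24 -1.1 ] 27.452784729600957
1486 [[ 0.08110195 -0.00580303 -0.0115704 ]
 [ 0.08309158  0.02559745 -0.00556741]
 [ 0.08560766  0.04730844  0.00879041]]
```

View pics/o_w.png

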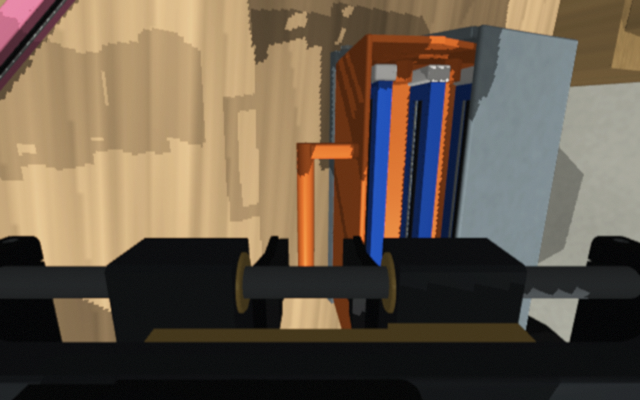

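The bar is at column 306, about 0.6–1.1 cm before the jaw centre. Correcting by −0.8 cm, then descending.

>>> jog_arm(targets=[[0,0,0,2,-0.2,-0.8,2.8],[0,0,0,2.5,0,0,2.8],[0,0,0,2.3,0,0,2.8],[0,0,0,1.5,0,0,2.8],[0,0,0,0,0,0,2.8],[0,0,0,0,0,0,2.8]])

```text
time: 25.38
position: [0.5924, -0.028, 0.1027]
tool_rot: [-0.057, 1.122, 0.1]
ft_force: [0.9, 0.7, -0.1]
grip_width: 0.324
```

>>> jog_arm(targets=[[0,0,0,0,0,0,0.5],[0,0,0,0,0,0,0.5],[0,0,0,0,0,0,0.5],[0,0,0,0,0,0,0.5],[0,0,0,0,0,0,0.5]])

```text
time: 26.0
position: [0.5926, -0.0287, 0.103]
tool_rot: [-0.059, 1.121, 0.099]
ft_force: [2.8, 0.0, 3.7]
grip_width: 0.132
```

```bash
python3 t.py; python3 - <<'E'
from h import *
p,M,s=U(); hx=np.array([0,0,.01]); r=(M.T@(hx-p)); print(p.round(4),M[:,0].round(3),"hinge in tool",r.round(4))
for a in (4,):
    q=R.from_rotvec([0,np.radians(a),0]).apply(r); print(a,(100*(r-q)).round(3))
E
```

```text
F tool [-2.14 -0.25  4.08] T tool [ 0.053 -0.484 -0.145] 26.0 11.493864771871888
[-0.0722  0.0007  0.103 ] [ 0.434  0.005 -0.901] hinge in tool [ 0.1151 -0.0014  0.0247]
4 [-0.144  0.     0.809]
```

Gripped. Tilting the bin shut along the arc.

>>> jog_arm(targets=[[0,3,0,-0.1,0,0.6,0.5],[0,4,0,-0.14,0,0.81,0.5],[0,4,0,-0.14,0,0.81,0.5],[0,4,0,-0.14,0,0.81,0.5],[0,4,0,-0.14,0,0.81,0.5],[0,4,0,-0.14,0,0.81,0.5],[0,0,0,0,0,0,0.5]])

```text
time: 26.88
position: [0.6339, -0.0241, 0.1232]
tool_rot: [-0.081, 1.527, 0.089]
ft_force: [-1.7, -2.2, 9.9]
grip_width: 0.132
```

```bash
cat > c.py <<'E'
from h import *
p,M,s=U(); hx=np.array([0,0,.01]); r=(M.T@(hx-p)); print(p.round(4),M[:,0].round(3),"hinge in tool",r.round(4),"F tool",(R.from_rotvec(s["tool_rot"]).as_matrix().T@s["ft_force"]).round(1),"t",s["time"])
# bar = TCP + 5.x mm along tool x ; try est of bin angle from TCP->bar using fixed radius
b=p+M[:,0]*.0055; ang=np.arctan2(b[0],b[2]-.01)  # from vertical, + to rear
print("bin angle est", (0.30+np.arctan2(-.036,.108)-ang).round(3),"radius",np.hypot(b[0],b[2]-.01).round(4),"exp",np.hypot(.036,.108).round(4))
E
python3 c.py
```

```text
[-0.0307  0.001   0.1232] [ 0.042  0.003 -0.999] hinge in tool [ 0.1144 -0.0015  0.0259] F tool [-9.9 -2.  -1.5] t 26.875
bin angle est 0.254 radius 0.1119 exp 0.1138
```

>>> jog_arm(targets=[[0,4,0,-0.2,0,0.81,0.5],[0,4,0,-0.19,0,0.81,0.5],[0,4,0,-0.17,0,0.81,0.5],[0,0,0,0,0,0,0.5]])

```text
time: 27.38
position: [0.6581, -0.0213, 0.1268]
tool_rot: [-0.092, 1.736, 0.083]
ft_force: [1.0, -0.4, 3.3]
grip_width: 0.127
```

```bash
python3 c.py
```

```text
[-0.0063  0.0013  0.1268] [-0.166  0.002 -0.986] hinge in tool [ 0.1141 -0.0018  0.0256] F tool [-3.5 -0.5  0.4] t 27.375
bin angle est 0.043 radius 0.1116 exp 0.1138
```

>>> jog_arm(targets=[[0,1.5,0,-0.05,0,0.3,0.5],[0,1.5,0,-0.05,0,0.3,0.5],[0,0,0,0,0,0,0.5]])

```text
time: 27.75
position: [0.6629, -0.0208, 0.1269]
tool_rot: [-0.095, 1.79, 0.081]
ft_force: [-2.1, -0.8, 3.8]
grip_width: 0.128
```

```bash
python3 c.py
```

```text
[-0.0015  0.0014  0.1269] [-0.219  0.002 -0.976] hinge in tool [ 0.1137 -0.0018  0.0271] F tool [-3.3 -0.6 -2.9] t 27.75
bin angle est 0.002 radius 0.1116 exp 0.1138
```

Nearly shut. Pressing on slightly until the force builds up at the stop.

>>> jog_arm(targets=[[0,0.5,0,0,0,0.25,0.5],[0,0,0,0,0,0,0.5]])

```text
time: 28.0
position: [0.663, -0.0207, 0.1268]
tool_rot: [-0.097, 1.804, 0.081]
ft_force: [-9.7, -1.7, 8.0]
grip_width: 0.131
```

```bash
python3 c.py
```

```text
[-0.0014  0.0014  0.1268] [-0.233  0.001 -0.973] hinge in tool [ 0.1133 -0.0018  0.0285] F tool [ -5.5  -0.6 -11.4] t 28.0
bin angle est 0.002 radius 0.1115 exp 0.1138
```

>>> jog_arm(targets=[[0,0,0,0,0,0.2,0.5],[0,0,0,0,0,0,0.5]])

```text
time: 28.25
position: [0.663, -0.0208, 0.1267]
tool_rot: [-0.098, 1.808, 0.08]
ft_force: [-13.6, -1.8, 10.5]
grip_width: 0.132
```

```bash
python3 c.py
```

```text
[-0.0013  0.0014  0.1267] [-0.237  0.001 -0.972] hinge in tool [ 0.1131 -0.0017  0.0289] F tool [ -7.   -0.3 -15.8] t 28.25
bin angle est 0.002 radius 0.1114 exp 0.1138
```

The bin is at the shut stop: force is building with no motion. Opening and withdrawing straight along the fingers.

>>> jog_arm(targets=[[0,0,0,0,0,0,1.6],[0,0,0,0,0,-0.3,2.4],[0,0,0,0,0,0,2.4],[0,0,0,0,0,0,2.4]])

```text
time: 28.75
position: [0.6652, -0.0205, 0.1263]
tool_rot: [-0.095, 1.795, 0.081]
ft_force: [-0.2, -0.2, -0.7]
grip_width: 0.27
```

```bash
python3 c.py; python3 t.py
```

```text
[0.0009 0.0014 0.1263] [-0.224  0.002 -0.975] hinge in tool [ 0.1136 -0.0018  0.0252] F tool [ 0.7 -0.2 -0.1] t 28.75
bin angle est -0.018 radius 0.111 exp 0.1138
F tool [ 0.74 -0.19 -0.1 ] T tool [-0.018 -0.402  0.039] 28.75 23.497421203053435
```

>>> jog_arm(targets=[[0,0,0,-1,0,0,2.4],[0,0,0,-2,0,0,2.4],[0,0,0,-3,0,0,2.4],[0,0,0,-4,0,0,2.4],[0,0,0,-4,0,-2,2.4],[0,0,0,0,0,-5,2.4],[0,0,0,0,0,-5,2.4],[0,0,0,0,0,-4,2.4],[0,0,0,0,0,0,2.4]])

```text
time: 29.88
position: [0.5404, -0.0346, 0.3021]
tool_rot: [-0.098, 1.791, 0.078]
ft_force: [1.4, -0.5, -1.0]
grip_width: 0.274
```

```bash
python3 - <<'E'
from h import *
s=get_state(); print(s["position"],s["time"],s["ft_force"])
im,d=get_image("wrist"); cv2.imwrite("pics/p_w.png",im[:,:,::-1]);np.savez("pics/p.npz",im=im,d=d,p=s["position"],r=s["tool_rot"])
im,d=get_image("scene"); cv2.imwrite("pics/p_s.png",im[:,:,::-1])
im,d=get_image("top"); cv2.imwrite("pics/p_t.png",im[:,:,::-1]);np.savez("pics/pt.npz",im=im,d=d)
a=np.radians(YAW);B=np.array([[np.cos(a),np.sin(a),0],[-np.sin(a),np.cos(a),0],[0,0,1]])
def an(name,f,n,pose=None):
    P=cloud(n,f["d"],camera_info(n),pose); hsv=cv2.cvtColor(f["im"],cv2.COLOR_RGB2HSV); Q=(P-np.r_[ORG,0])@B.T
    m=(f["d"]>0)&(hsv[...,0]>3)&(hsv[...,0]<15)&(hsv[...,1]>170)&(abs(Q[...,1])<.12)&(Q[...,2]>.02)&(Q[...,2]<.135)&(Q[...,0]<.07)&(Q[...,0]>-.08)
    t=Q[m]
    for _ in range(6):
        c=np.polyfit(t[:,2],t[:,0],1); e=t[:,0]-np.polyval(c,t[:,2]); t=t[abs(e)<max(.004,1.5*e.std())]
    print(name,len(t),"lean",np.arctan(c[0]),"x at hinge",np.polyval(c,.01))
an("wrist",(f:=np.load("pics/p.npz")),"wrist",{"tool_rot":f["r"],"position":f["p"]}); an("top",np.load("pics/pt.npz"),"top"); an("top before",np.load("pics/a_top.npz"),"top")
E
```

```text
[ 0.54038627 -0.03457034  0.30205299] 29.875 [ 1.40426627 -0.50535046 -1.01735848]
wrist 13172 lean 0.3025311268441128 x at hinge 0.001095772863037465
top 405 lean 0.29580963868890414 x at hinge -0.0006502438997018057
top before 974 lean 0.2222404771197829 x at hinge -0.0006288879473277799
```

View pics/p_w.png

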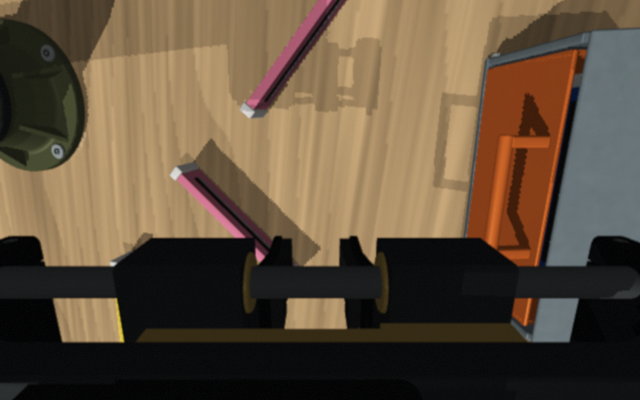

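View pics/p_t.png

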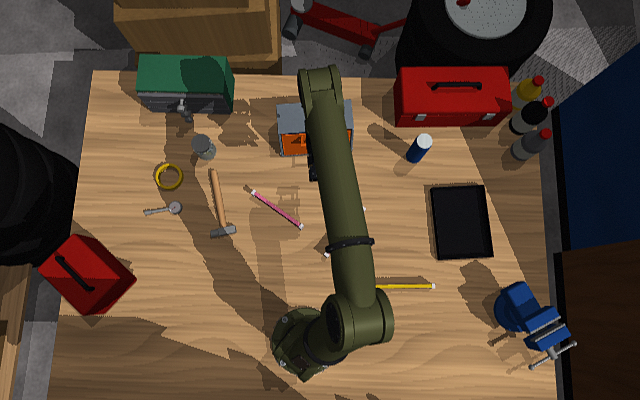

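View pics/p_s.png

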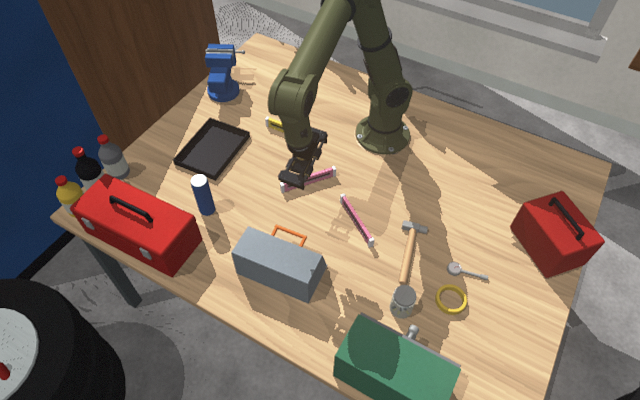

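The last pictures show the bin flush, with its wall leaning back 0.296–0.303 rad (0.30 is shut). The wrist view puts the bar at (505,195). The other things are where they were, and the robot is clear. Handing in.

```bash
python3 -c "
from bench import *
s=get_state();print(abs(s['qd']).max(),s['ft_force']);print(close_job())"
```

```text
0.025204999114088616 [ 0.1404766   0.01498222 -0.06086428]
the job is handed in; nothing more can be done
None
```

I tilted the bin out to its stop, put the blue sleeve in the empty front slot, let go, and tilted the bin fully shut. The job was handed in at about 30 s with the robot clear of everything.

- **Sleeve home:** after release its top was 10.9 mm below the stocked sleeve's, against 11 mm nominal. A push of about 8.5 N from above met firm resistance at the expected height.
- **Bin shut:** the wall leans back 0.296 rad by the top camera and 0.303 by the wrist camera, against 0.30 when shut. The closing force built up to about 16 N with no motion.
- **Other things:** nothing else on the bench looks moved in the last pictures. I compared these by eye and did not measure them. The arm hides part of the top view.

- **Contact while inserting:** the gripper met resistance of about 13 N when the sleeve was 2–3 mm short of home. It was probably the gripper resting on the bin's front wall. I released the sleeve there, about 30 mm deep between the ribs, and it settled the last 3 mm or so by itself.
- **Not seen after closing:** the sleeve is hidden once the bin is shut, so its seat was last checked with the bin still open.

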